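Refit the hob's igniter modules and bolt down the control box

TASK

The gas hob's igniter modules have been cleaned and go back into its control box: plug every module on the worktop fully home into a free socket, flange flat on the box, any module in any socket. Only when all are in, tighten the box's three captive bolt knobs clockwise to their end stops, one after the other from left to right as seen from the robot, and leave the kitchen things around untouched. A module may get knocked aside or slip in the fingers, so check the result.

Things in the scene. Friction and masses are not known exactly. Their poses are not given: they have to be found in the camera images.
- carrier: Igniter control box of the hob: flat aluminium block, 150 (x) x 290 (y) x 40 mm high, fixed to the worktop; origin at the centre of its underside, x pointing away from the robot, y to the robot's left. Four sockets in a row along y on the half away from the robot, three bolt knobs in a row along y on the half near the robot.
- socket1 (a point): Centre of the mouth of socket 1 (1 is leftmost seen from the robot), on the box's top face, 35 mm beyond the box's centre and at y = 99 mm of the box. Axes as the box. The rectangular hole is 42.4 mm along x, 36.4 mm along y and 24 mm deep, with a 3 mm chamfer. Takes any module, either way round.
- module1: Igniter module, one of up to four alike, 0.11 kg, standing on its foot; origin at the centre of the foot's underside, z up. From below: black foot 40 (x) x 34 (y) x 20 mm, chamfered; white flange 50 x 44 x 10 mm; white grip rib 44 (x) x 26 (y) x 32 mm, top at z = 62. Grip the rib across y, fingertips above z = 30. Home: origin 20 mm below the socket's mouth, x along box x, either way round.
- socket2 (a point): Centre of the mouth of socket 2 (1 is leftmost seen from the robot), on the box's top face, 35 mm beyond the box's centre and at y = 33 mm of the box. Axes as the box. The rectangular hole is 42.4 mm along x, 36.4 mm along y and 24 mm deep, with a 3 mm chamfer. Takes any module, either way round.
- module2: Igniter module, one of up to four alike, 0.11 kg, standing on its foot; origin at the centre of the foot's underside, z up. From below: black foot 40 (x) x 34 (y) x 20 mm, chamfered; white flange 50 x 44 x 10 mm; white grip rib 44 (x) x 26 (y) x 32 mm, top at z = 62. Grip the rib across y, fingertips above z = 30. Home: origin 20 mm below the socket's mouth, x along box x, either way round.
- socket3 (a point): Centre of the mouth of socket 3 (1 is leftmost seen from the robot), on the box's top face, 35 mm beyond the box's centre and at y = -33 mm of the box. Axes as the box. The rectangular hole is 42.4 mm along x, 36.4 mm along y and 24 mm deep, with a 3 mm chamfer. Takes any module, either way round.
- module3: Igniter module, one of up to four alike, 0.11 kg, standing on its foot; origin at the centre of the foot's underside, z up. From below: black foot 40 (x) x 34 (y) x 20 mm, chamfered; white flange 50 x 44 x 10 mm; white grip rib 44 (x) x 26 (y) x 32 mm, top at z = 62. Grip the rib across y, fingertips above z = 30. Home: origin 20 mm below the socket's mouth, x along box x, either way round.
- socket4 (a point): Centre of the mouth of socket 4 (1 is leftmost seen from the robot), on the box's top face, 35 mm beyond the box's centre and at y = -99 mm of the box. Axes as the box. The rectangular hole is 42.4 mm along x, 36.4 mm along y and 24 mm deep, with a 3 mm chamfer. Takes any module, either way round.
- module4: Igniter module, one of up to four alike, 0.11 kg, standing on its foot; origin at the centre of the foot's underside, z up. From below: black foot 40 (x) x 34 (y) x 20 mm, chamfered; white flange 50 x 44 x 10 mm; white grip rib 44 (x) x 26 (y) x 32 mm, top at z = 62. Grip the rib across y, fingertips above z = 30. Home: origin 20 mm below the socket's mouth, x along box x, either way round.
- bolt_left (a joint): Angle of the left captive bolt knob (seen from the robot), rad: grows clockwise seen from above, 0 loose to 3.6 at its end stop (tight); partly turned at the start; stays where left, friction about 0.06 N m.
- bolt_left_grip (a point): Point on the axis of the left bolt knob, 37 mm above the box's top, at x = -40, y = 66 mm of the box. The black knob is a bar 42 mm long, 14 mm wide, from 12 to 44 mm above the box's top, on a 44 mm disc whose top is 14 mm above it. This point turns with the knob: its x axis lies along the bar; at joint 0 it is the box's x.
- bolt_middle (a joint): Angle of the middle captive bolt knob (seen from the robot), rad: grows clockwise seen from above, 0 loose to 3.6 at its end stop (tight); partly turned at the start; stays where left, friction about 0.06 N m.
- bolt_middle_grip (a point): Point on the axis of the middle bolt knob, 37 mm above the box's top, at x = -40, y = 0 mm of the box. The black knob is a bar 42 mm long, 14 mm wide, from 12 to 44 mm above the box's top, on a 44 mm disc whose top is 14 mm above it. This point turns with the knob: its x axis lies along the bar; at joint 0 it is the box's x.
- bolt_right (a joint): Angle of the right captive bolt knob (seen from the robot), rad: grows clockwise seen from above, 0 loose to 3.6 at its end stop (tight); partly turned at the start; stays where left, friction about 0.06 N m.
- bolt_right_grip (a point): Point on the axis of the right bolt knob, 37 mm above the box's top, at x = -40, y = -66 mm of the box. The black knob is a bar 42 mm long, 14 mm wide, from 12 to 44 mm above the box's top, on a 44 mm disc whose top is 14 mm above it. This point turns with the knob: its x axis lies along the bar; at joint 0 it is the box's x.
- pepper_mill: Bystander: dark wooden pepper mill, 54 mm wide, 133 mm high; loose, leave alone. Origin at the centre of its underside.
- burner_cap: Bystander: dark round burner cap, 72 mm wide, 12 mm thick, lying flat; loose, leave alone. Origin at the centre of its underside.
- ramekin: Bystander: small white ceramic bowl, 80 mm wide, 42 mm high; loose, leave alone. Origin at the centre of its underside.
Mind the look-alikes: they are no part of the job. Leave any orange or yellow look-alike of the module1 alone.

How it is judged:
On the way, in this order (a step that is already met when the one before it is completed fails the run):
1. every module that is present sits fully home in a socket (((horizontal distance between module1 and socket1 below 0.004 m and z of module1 in the frame of socket1 below -0.0165 m and angle between the x axis of module1 and the x axis of socket1, either way round below 0.08 rad and angle between module1's own z axis and vertical below 0.06 rad) or (horizontal distance between module1 and socket2 below 0.004 m and z of module1 in the frame of socket2 below -0.0165 m and angle between the x axis of module1 and the x axis of socket2, either way round below 0.08 rad and angle between module1's own z axis and vertical below 0.06 rad) or (horizontal distance between module1 and socket3 below 0.004 m and z of module1 in the frame of socket3 below -0.0165 m and angle between the x axis of module1 and the x axis of socket3, either way round below 0.08 rad and angle between module1's own z axis and vertical below 0.06 rad) or (horizontal distance between module1 and socket4 below 0.004 m and z of module1 in the frame of socket4 below -0.0165 m and angle between the x axis of module1 and the x axis of socket4, either way round below 0.08 rad and angle between module1's own z axis and vertical below 0.06 rad)) and ((horizontal distance between module2 and socket1 below 0.004 m and z of module2 in the frame of socket1 below -0.0165 m and angle between the x axis of module2 and the x axis of socket1, either way round below 0.08 rad and angle between module2's own z axis and vertical below 0.06 rad) or (horizontal distance between module2 and socket2 below 0.004 m and z of module2 in the frame of socket2 below -0.0165 m and angle between the x axis of module2 and the x axis of socket2, either way round below 0.08 rad and angle between module2's own z axis and vertical below 0.06 rad) or (horizontal distance between module2 and socket3 below 0.004 m and z of module2 in the frame of socket3 below -0.0165 m and angle between the x axis of module2 and the x axis of socket3, either way round below 0.08 rad and angle between module2's own z axis and vertical below 0.06 rad) or (horizontal distance between module2 and socket4 below 0.004 m and z of module2 in the frame of socket4 below -0.0165 m and angle between the x axis of module2 and the x axis of socket4, either way round below 0.08 rad and angle between module2's own z axis and vertical below 0.06 rad)) and ((horizontal distance between module3 and socket1 below 0.004 m and z of module3 in the frame of socket1 below -0.0165 m and angle between the x axis of module3 and the x axis of socket1, either way round below 0.08 rad and angle between module3's own z axis and vertical below 0.06 rad) or (horizontal distance between module3 and socket2 below 0.004 m and z of module3 in the frame of socket2 below -0.0165 m and angle between the x axis of module3 and the x axis of socket2, either way round below 0.08 rad and angle between module3's own z axis and vertical below 0.06 rad) or (horizontal distance between module3 and socket3 below 0.004 m and z of module3 in the frame of socket3 below -0.0165 m and angle between the x axis of module3 and the x axis of socket3, either way round below 0.08 rad and angle between module3's own z axis and vertical below 0.06 rad) or (horizontal distance between module3 and socket4 below 0.004 m and z of module3 in the frame of socket4 below -0.0165 m and angle between the x axis of module3 and the x axis of socket4, either way round below 0.08 rad and angle between module3's own z axis and vertical below 0.06 rad)) and ((horizontal distance between module4 and socket1 below 0.004 m and z of module4 in the frame of socket1 below -0.0165 m and angle between the x axis of module4 and the x axis of socket1, either way round below 0.08 rad and angle between module4's own z axis and vertical below 0.06 rad) or (horizontal distance between module4 and socket2 below 0.004 m and z of module4 in the frame of socket2 below -0.0165 m and angle between the x axis of module4 and the x axis of socket2, either way round below 0.08 rad and angle between module4's own z axis and vertical below 0.06 rad) or (horizontal distance between module4 and socket3 below 0.004 m and z of module4 in the frame of socket3 below -0.0165 m and angle between the x axis of module4 and the x axis of socket3, either way round below 0.08 rad and angle between module4's own z axis and vertical below 0.06 rad) or (horizontal distance between module4 and socket4 below 0.004 m and z of module4 in the frame of socket4 below -0.0165 m and angle between the x axis of module4 and the x axis of socket4, either way round below 0.08 rad and angle between module4's own z axis and vertical below 0.06 rad)) and linear speed of each of module1, module2, module3, module4 below 0.03 m/s), for 0.2 s.
2. then the left bolt knob is turned to its end stop (value of joint bolt_left above 3.48 rad), for 0.2 s.
3. then the middle bolt knob is turned to its end stop (value of joint bolt_middle above 3.48 rad), for 0.2 s.
4. then the right bolt knob is turned to its end stop (value of joint bolt_right above 3.48 rad), for 0.2 s.
At the end, for the whole second after the job is handed in: Every module present sits in a socket: centred within 4 mm, its foot at least 16.5 mm deep, square within 0.08 rad, upright within 0.06 rad and at rest; all three bolt knobs are past 3.48 of 3.6 rad (((horizontal distance between module1 and socket1 below 0.004 m and z of module1 in the frame of socket1 below -0.0165 m and angle between the x axis of module1 and the x axis of socket1, either way round below 0.08 rad and angle between module1's own z axis and vertical below 0.06 rad) or (horizontal distance between module1 and socket2 below 0.004 m and z of module1 in the frame of socket2 below -0.0165 m and angle between the x axis of module1 and the x axis of socket2, either way round below 0.08 rad and angle between module1's own z axis and vertical below 0.06 rad) or (horizontal distance between module1 and socket3 below 0.004 m and z of module1 in the frame of socket3 below -0.0165 m and angle between the x axis of module1 and the x axis of socket3, either way round below 0.08 rad and angle between module1's own z axis and vertical below 0.06 rad) or (horizontal distance between module1 and socket4 below 0.004 m and z of module1 in the frame of socket4 below -0.0165 m and angle between the x axis of module1 and the x axis of socket4, either way round below 0.08 rad and angle between module1's own z axis and vertical below 0.06 rad)) and ((horizontal distance between module2 and socket1 below 0.004 m and z of module2 in the frame of socket1 below -0.0165 m and angle between the x axis of module2 and the x axis of socket1, either way round below 0.08 rad and angle between module2's own z axis and vertical below 0.06 rad) or (horizontal distance between module2 and socket2 below 0.004 m and z of module2 in the frame of socket2 below -0.0165 m and angle between the x axis of module2 and the x axis of socket2, either way round below 0.08 rad and angle between module2's own z axis and vertical below 0.06 rad) or (horizontal distance between module2 and socket3 below 0.004 m and z of module2 in the frame of socket3 below -0.0165 m and angle between the x axis of module2 and the x axis of socket3, either way round below 0.08 rad and angle between module2's own z axis and vertical below 0.06 rad) or (horizontal distance between module2 and socket4 below 0.004 m and z of module2 in the frame of socket4 below -0.0165 m and angle between the x axis of module2 and the x axis of socket4, either way round below 0.08 rad and angle between module2's own z axis and vertical below 0.06 rad)) and ((horizontal distance between module3 and socket1 below 0.004 m and z of module3 in the frame of socket1 below -0.0165 m and angle between the x axis of module3 and the x axis of socket1, either way round below 0.08 rad and angle between module3's own z axis and vertical below 0.06 rad) or (horizontal distance between module3 and socket2 below 0.004 m and z of module3 in the frame of socket2 below -0.0165 m and angle between the x axis of module3 and the x axis of socket2, either way round below 0.08 rad and angle between module3's own z axis and vertical below 0.06 rad) or (horizontal distance between module3 and socket3 below 0.004 m and z of module3 in the frame of socket3 below -0.0165 m and angle between the x axis of module3 and the x axis of socket3, either way round below 0.08 rad and angle between module3's own z axis and vertical below 0.06 rad) or (horizontal distance between module3 and socket4 below 0.004 m and z of module3 in the frame of socket4 below -0.0165 m and angle between the x axis of module3 and the x axis of socket4, either way round below 0.08 rad and angle between module3's own z axis and vertical below 0.06 rad)) and ((horizontal distance between module4 and socket1 below 0.004 m and z of module4 in the frame of socket1 below -0.0165 m and angle between the x axis of module4 and the x axis of socket1, either way round below 0.08 rad and angle between module4's own z axis and vertical below 0.06 rad) or (horizontal distance between module4 and socket2 below 0.004 m and z of module4 in the frame of socket2 below -0.0165 m and angle between the x axis of module4 and the x axis of socket2, either way round below 0.08 rad and angle between module4's own z axis and vertical below 0.06 rad) or (horizontal distance between module4 and socket3 below 0.004 m and z of module4 in the frame of socket3 below -0.0165 m and angle between the x axis of module4 and the x axis of socket3, either way round below 0.08 rad and angle between module4's own z axis and vertical below 0.06 rad) or (horizontal distance between module4 and socket4 below 0.004 m and z of module4 in the frame of socket4 below -0.0165 m and angle between the x axis of module4 and the x axis of socket4, either way round below 0.08 rad and angle between module4's own z axis and vertical below 0.06 rad)) and value of joint each of bolt_left, bolt_middle, bolt_right above 3.48 rad and linear speed of each of module1, module2, module3, module4 below 0.02 m/s); the robot touches nothing.
It fails at once if a bystander (pepper mill, burner cap, small bowl) is moved more than 4 cm (distance of any of pepper_mill, burner_cap, ramekin from where it was at the start of the episode above 0.04 m).
Of module1, module2, module3, module4 only 3 to 4 are there at a start; the rules pass over those that are not, and their reading is None.
At some moment in a run one of module1, module2, module3, module4 may be knocked a few centimetres aside while the robot is not near it.
Once in a run the grip may slacken for a moment while it holds something.
It also fails if it takes over 208 s, if anything falls off the work surface, if the arm or the gripper's body presses on something with over 40 N, if the wrist force passes 120 N, or if a joint passes its speed limit or range.

ROBOT

A 6-joint arm with a two-finger parallel gripper is mounted at the origin on the work surface. World frame = base frame: x ahead of the robot, y to its left, z up, the work surface at z = 0. Lengths are in m, angles in rad, forces in N, time in s.
With the tool pointing down it reaches from about 0.375 to 0.975 m from the base axis. Payload 3.8 kg.
Tool frame: the origin (TCP) lies on the centre line of the jaws, within the pads' length; the fingertips stand 22 mm ahead of it and the grasp point (between the pads) lies 3 mm ahead of it; z points along the fingers, x is the direction in which the jaws open and shut, and the axes are right-handed (so a half turn about z gives the same grasp; the last joint's range is limited). The gripper opens to 85 mm and grips with 20 to 120 N. Pads are 22 mm wide; open, the fingers measure 114 mm over their backs; the gripper's body (76 mm by 85 mm) begins 54 mm behind the grasp point. The pads swing forward as they close: fully open they stand 13 mm farther back than shut.
Start: joints at [-1.228, 0.264, 1.604, -0, 1.274, -0.037], TCP at [0.25, -0.627, 0.253] pointing down, gripper open.
Joint ranges: [-2.63, 2.63], [-0.94, 2.18], [0.31, 2.57], [-1.31, 4.45], [0, 2.66], [-2.55, 2.55]. Speed limits (rad/s): [2.57, 2.57, 3.14, 3.14, 3.14, 3.14].

INTERFACE

Orientations are given as a rotation vector (axis times angle).
In Python, from workcell import bot, viewer gives the robot as it stands.
- The arm moves only by the tool move_arm, never from a script. Its argument "series" is text: rows parted by semicolons, each of 7 numbers parted by spaces: the turn, a rotation vector about the tool's x, y, z scaled (see below), then the shift along the tool's x, y, z scaled (see below), then the opening, from -1 (shut) to 1 (fully open). A call has exactly 8 rows; each row is the pose to reach, as a shift and turn from the pose commanded when the call began, along the tool's axes at that moment; what a row does not reach only later rows make up. The controller multiplies each number of a shift by 100 mm and each number of a turn by 120 degrees. A row lasts 1/10 s, in which the tool goes at most 50 mm and 8.59 degrees, less where a joint would pass 70% of its speed; a pose out of reach is approached as far as the arm can. A call with a number of a shift or a turn outside -1 to 1 is refused whole. A call with a gripper value outside its range is refused whole. The fingers move at their own pace and stop on an object; "squeeze" is the grip in N (left out, the last holds). Time passes only in rows, so rows that repeat a pose let the fingers close, or fill a call up. It gives the time, the measured TCP pose, the force and the opening at its end, in the units of the state.
- bot.read_state(): the state, without advancing time (a new reading comes with each control period).
- viewer.read_camera(name): name is "scene" or "top" or "wrist"; returns a dict with "pixels" (480x640x3 uint8, red, green, blue), "K" (3x3 intrinsics, pixels), "world_to_cam" (4x4, takes a point from world to camera coordinates); the wrist camera has in their place "mount" (4x4, takes a point from camera to tool coordinates, whose origin is the TCP and whose axes are the tool frame's). Camera axes: x right, y up, looking along -z (the intrinsics and any distortion apply to the point x, -y, -z); pixel columns grow to the right and rows downward; lengths in m; the calibration is good to about 2 mm. A picture is of the moment at which its call begins: read the wrist's pose just before it. There is no depth.
- bot.finish_job(): hands the job in, once; it reports no verdict.
The state is a dict: "time": time; "q": joint angles; "joint_vel": joint speeds; "joint_torque": joint torques, N m; "tool_pos": TCP position; "tcp_rot": TCP orientation; "wrist_force": force on the tool from outside, world axes, zero at the start; "torque": the same for the moment, N m; "width": opening from 0.0 (shut) to 1.0 (fully open).
Only numpy, scipy, OpenCV 4.12 (cv2) and the standard library are available. Lean on these libraries where they do the work, as an engineer would, in place of code of your own. Each camera call takes 0.05 s, during which the arm holds its last target.

## Working session

There is one attempt and no reset: what is moved stays moved. The work goes in short steps, Python scripts to look and compute and a tool call to move; the robot and the scene stay as the last step left them, time stands still between calls to the robot, and variables do not carry over. Pictures are saved under pics/ and viewed, and the job is handed in when it is done.

Besides the shell and the picture viewer there is one more tool, called after ">>>" as name(argument=value, ...) on one line, values as JSON. move_arm: Moves the arm, as the interface text tells. Its arguments: {"type":"object","properties":{"series":{"type":"string"},"squeeze":{"type":"number"}},"required":["series"]}

```bash
mkdir -p pics; ls; cat > h.py <<'E'
import numpy as np, cv2
from scipy.spatial.transform import Rotation as R
from workcell import bot, viewer
def cam(n,save=None):
    s=bot.read_state(); c=viewer.read_camera(n); p=np.array(c['pixels']); K=np.array(c['K'])
    if n=='wrist':
        T=np.eye(4);T[:3,:3]=R.from_rotvec(s['tcp_rot']).as_matrix();T[:3,3]=s['tool_pos']
        c2w=T@np.array(c['mount'])
    else: c2w=np.linalg.inv(np.array(c['world_to_cam']))
    if save: cv2.imwrite('pics/'+save,cv2.cvtColor(p,cv2.COLOR_RGB2BGR))
    return p,K,c2w,c
def ray(u,v,K,c2w,z):
    d=np.linalg.inv(K)@np.array([u,v,1.]); d=np.array([d[0],-d[1],-d[2]])
    d=c2w[:3,:3]@d; o=c2w[:3,3]; t=(z-o[2])/d[2]; return o+t*d
def proj(P,K,c2w):
    q=np.linalg.inv(c2w)@np.append(P,1); q=np.array([q[0],-q[1],-q[2]]); w=K@q; return w[:2]/w[2]
E
python3 - <<'E'
from h import *
s=bot.read_state();print(s)
for n in ['scene','top','wrist']:
    p,K,c2w,c=cam(n,n+'0.png');print(n,K.round(1).tolist(),c2w.round(3).tolist(),[k for k in c])
E
```

```text
pics
{'time': 0.0, 'q': array([-1.22788784e+00,  2.64753647e-01,  1.60535989e+00,  4.63333887e-05,
        1.27369948e+00, -3.68686685e-02]), 'joint_vel': array([-1.12624958e-03,  6.34838454e-05, -1.02225143e-03,  1.00575635e-03,
        3.50592797e-04,  9.48119607e-04]), 'joint_torque': array([ 5.35848030e-04, -5.15114129e+01, -3.67311859e+01,  2.87192133e-04,
        1.30734299e-02, -5.53682668e-06]), 'tool_pos': array([ 0.25003615, -0.62625659,  0.25196926]), 'tcp_rot': array([-2.59967854,  1.76147656,  0.00277099]), 'wrist_force': array([ 0.59784622,  0.06544519, -0.45221915]), 'torque': array([-0.0518824 , -0.00862513,  0.00838947]), 'width': 1.0049000102682961}
scene [[532.2, 0.0, 321.6], [0.0, 532.2, 229.5], [0.0, 0.0, 1.0]] [[-0.859, -0.422, 0.29, 0.839], [0.512, -0.718, 0.472, 0.454], [0.009, 0.554, 0.832, 0.982], [0.0, 0.0, 0.0, 1.0]] ['pixels', 'K', 'world_to_cam']
top [[603.3, 0.0, 316.4], [0.0, 603.3, 241.6], [0.0, 0.0, 1.0]] [[-0.018, 0.984, -0.178, 0.316], [-1.0, -0.017, 0.011, -0.063], [0.007, 0.178, 0.984, 1.299], [0.0, 0.0, 0.0, 1.0]] ['pixels', 'K', 'world_to_cam']
wrist [[404.6, 0.0, 318.4], [0.0, 404.6, 237.5], [0.0, 0.0, 1.0]] [[0.371, 0.88, 0.296, 0.326], [-0.928, 0.353, 0.115, -0.596], [-0.003, -0.317, 0.948, 0.373], [0.0, 0.0, 0.0, 1.0]] ['pixels', 'K', 'mount']
```

View pics/top0.png

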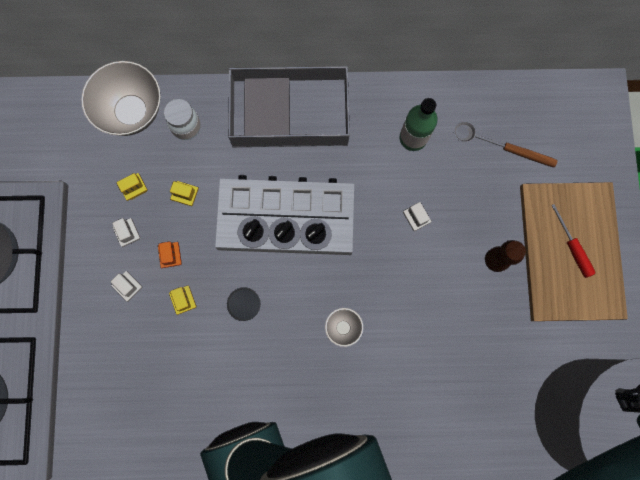

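View pics/scene0.png

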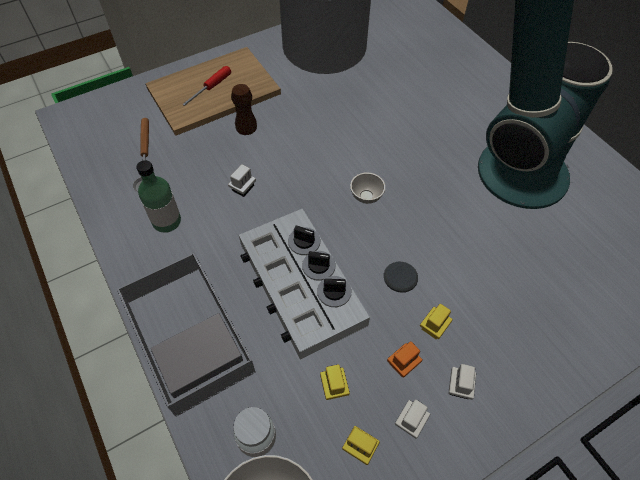

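View pics/wrist0.png

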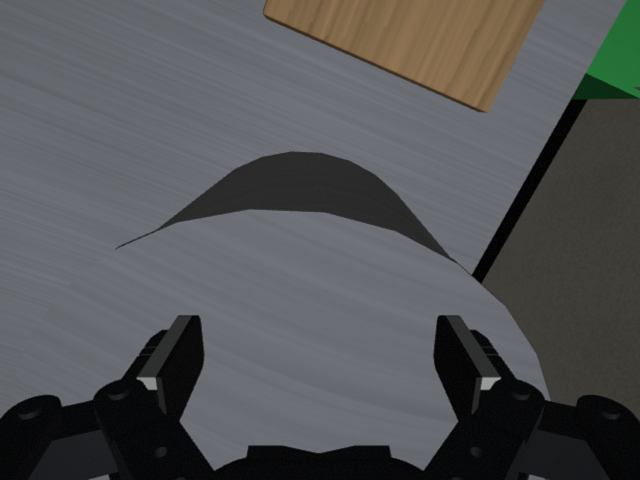

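Candidates in top view: white modules (124,231), (125,285), (417,216); look-alikes yellow (131,186), (183,192), (182,299) and orange (169,254), which stay alone; white bowl (344,327), jar (181,118). Choice: the three white ones.

```bash
python3 - <<'E'
from h import *
p,K,c2w,c=cam('top'); 
for n,(u,v,z) in dict(A=(124,231,.045),B=(125,285,.045),C=(417,216,.045),y1=(131,186,.045),y2=(183,192,.045),y3=(182,299,.045),o=(169,254,.045),cap=(244,304,.012),ram=(344,327,.04),mill=(498,260,0.01),s1=(241,200,.04),s4=(334,200,.04),b1=(252,232,.06),b3=(317,232,.06),c1=(219,179,.04),c2=(354,183,.04),c3=(353,253,.04),c4=(216,249,.04)).items(): print(n,ray(u,v,K,c2w,z).round(3))
im=cv2.cvtColor(p,cv2.COLOR_RGB2BGR)
a=cv2.resize(im[160:320,90:230],None,fx=2.8,fy=2.8,interpolation=cv2.INTER_CUBIC)
b=cv2.resize(im[170:260,210:430],None,fx=3.6,fy=3.6,interpolation=cv2.INTER_CUBIC)
cv2.imwrite('pics/cropA.png',a);cv2.imwrite('pics/cropB.png',b)
E
```

```text
A [0.572 0.33  0.045]
B [0.458 0.323 0.045]
C [ 0.594 -0.292  0.045]
y1 [0.67  0.319 0.045]
y2 [0.655 0.207 0.045]
y3 [0.427 0.205 0.045]
o [0.521 0.234 0.045]
cap [0.417 0.08  0.012]
ram [ 0.363 -0.13   0.04 ]
mill [ 0.502 -0.469  0.01 ]
s1 [0.637 0.084 0.04 ]
s4 [ 0.634 -0.116  0.04 ]
b1 [0.563 0.058 0.06 ]
b3 [ 0.56  -0.078  0.06 ]
c1 [0.684 0.131 0.04 ]
c2 [ 0.671 -0.16   0.04 ]
c3 [ 0.518 -0.153  0.04 ]
c4 [0.531 0.136 0.04 ]
```

View pics/cropA.png

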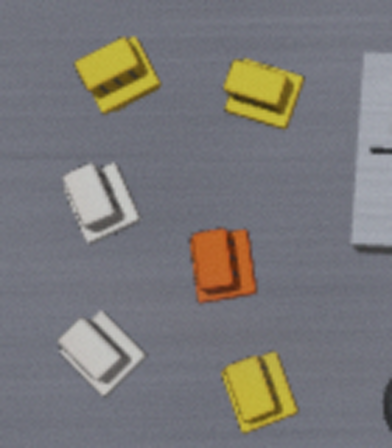

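View pics/cropB.png

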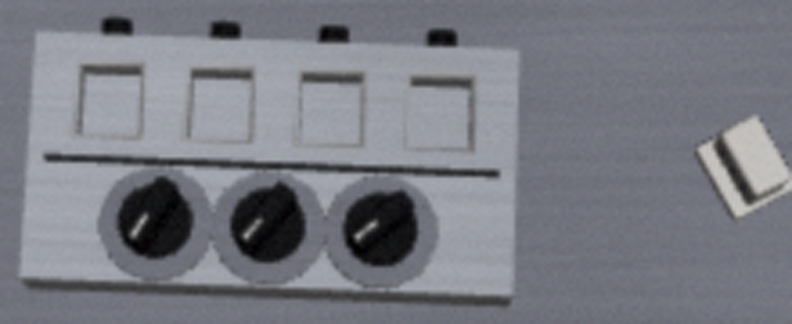

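Crops confirm: two white modules on the left, one on the right; sockets all free. Now measure yaw and plan.

```bash
cat >> h.py <<'E'
def down(yx):  # tool x axis at yaw yx in world, z down
    x=np.array([np.cos(yx),np.sin(yx),0]);z=np.array([0,0,-1.]);return np.array([x,np.cross(z,x),z]).T
def delta(pos,yx,s=None,pr=True,cur=None):
    s=bot.read_state() if s is None else s
    Rc=R.from_rotvec(s['tcp_rot']).as_matrix() ; pc=np.array(s['tool_pos'])
    d=Rc.T@(np.array(pos)-pc)/0.1; t=R.from_matrix(Rc.T@down(yx)).as_rotvec()/np.radians(120)
    yaw=np.arctan2(Rc[1,0],Rc[0,0])
    print('t',round(s['time'],2),'cur',pc.round(4),'yaw',yaw.round(3),'q6',s['q'][5].round(2),'w',round(s['width'],3)); print('turn',t.round(4),'shift',d.round(3)); return t,d
def whites(p,amin=100):
    hsv=cv2.cvtColor(p,cv2.COLOR_RGB2HSV); m=((hsv[...,1]<28)&(hsv[...,2]>150)).astype(np.uint8)
    n,l,st,ce=cv2.connectedComponentsWithStats(m); return [(st[i],ce[i],(l==i)) for i in range(1,n) if st[i][4]>amin]
E
python3 - <<'E'
from h import *
p,K,c2w,c=cam('top')
for u,v in [(124,231),(121,228),(417,216),(128,283),(230,190),(340,245),(131,240)]: print(u,v,cv2.cvtColor(p,cv2.COLOR_RGB2HSV)[v,u])
for st,ce,m in whites(p,60): print(st,ce.round(1))
delta([.594,-.292,.25],np.radians(0))
E
```

```text
124 231 [ 45   3 197]
121 228 [ 20   4 195]
417 216 [ 17   9 193]
128 283 [ 30   5 170]
230 190 [111  11 169]
340 245 [113  18 173]
131 240 [ 23   6 176]
[ 81  61  79  74 325] [116.4  95.8]
[  95   81   52   48 1811] [120.6 104.8]
[630  93  10  54 347] [635.6 117.1]
[164  99  28  26 544] [177.4 111.5]
[ 216  179  138   73 5564] [285.1 207.6]
[404 202  27  28 332] [417.7 215.2]
[260 216  20  11  88] [269.4 219.4]
[113 218  26  28 373] [124.3 230.3]
[291 218  20  11  92] [300.5 220.7]
[258 238  20  11  92] [267.9 245.2]
[289 240  21  10  93] [298.9 246.4]
[111 271  30  30 396] [124.3 284.6]
[325 308  38  39 197] [343.3 326.4]
[330 316  20  21 318] [339.3 326. ]
[226 438  40  42  78] [239.4 451.4]
t 0.25 cur [ 0.2501 -0.6266  0.2526] yaw -1.191 q6 -0.04 w 0.999
turn [-4.000e-04  5.000e-04 -5.687e-01] shift [-1.832 -4.434  0.028]
```

>>> move_arm(series="0 0 0 -0.18 -0.45 0 1;0 0 0 -0.37 -0.89 0 1;0 0 0 -0.37 -0.89 0 1;0 0 0 -0.37 -0.89 0 1;0 0 0 -0.37 -0.89 0 1;0 0 0 -0.37 -0.89 0 1;0 0 0 -0.37 -0.89 0 1;0 0 0 -0.37 -0.89 0 1")

```text
time: 1.05
tool_pos: [0.3185, -0.5601, 0.2532]
tcp_rot: [-2.6, 1.764, 0.0]
wrist_force: [0.8, -0.3, 0.5]
width: 1.002
```

>>> move_arm(series="0 0 0 -0.18 -0.45 0 1;0 0 0 -0.37 -0.89 0 1;0 0 0 -0.37 -0.89 0 1;0 0 0 -0.37 -0.89 0 1;0 0 0 -0.37 -0.89 0 1;0 0 0 -0.37 -0.89 0 1;0 0 0 -0.37 -0.89 0 1;0 0 0 -0.37 -0.89 0 1")

```text
time: 1.85
tool_pos: [0.3875, -0.4928, 0.2532]
tcp_rot: [2.6, -1.764, -0.0]
wrist_force: [-0.1, 0.5, -0.6]
width: 1.0
```

>>> move_arm(series="0 0 0 -0.18 -0.45 0 1;0 0 0 -0.37 -0.89 0 1;0 0 0 -0.37 -0.89 0 1;0 0 0 -0.37 -0.89 0 1;0 0 0 -0.37 -0.89 0 1;0 0 0 -0.37 -0.89 0 1;0 0 0 -0.37 -0.89 0 1;0 0 0 -0.37 -0.89 0 1")

```text
time: 2.65
tool_pos: [0.4564, -0.4255, 0.2532]
tcp_rot: [2.6, -1.764, -0.0]
wrist_force: [-0.0, -0.2, 0.0]
width: 1.001
```

>>> move_arm(series="0 0 0 -0.18 -0.45 0 1;0 0 0 -0.37 -0.89 0 1;0 0 0 -0.37 -0.89 0 1;0 0 0 -0.37 -0.89 0 1;0 0 0 -0.37 -0.89 0 1;0 0 0 -0.37 -0.89 0 1;0 0 0 -0.37 -0.89 0 1;0 0 0 -0.37 -0.89 0 1")

```text
time: 3.45
tool_pos: [0.5254, -0.3582, 0.2533]
tcp_rot: [2.6, -1.764, 0.0]
wrist_force: [0.5, 0.9, 0.1]
width: 0.996
```

>>> move_arm(series="0 0 0 -0.18 -0.45 0 1;0 0 0 -0.37 -0.89 0 1;0 0 0 -0.37 -0.89 0 1;0 0 0 -0.37 -0.89 0 1;0 0 0 -0.37 -0.89 0 1;0 0 0 -0.37 -0.89 0 1;0 0 0 -0.37 -0.89 0 1;0 0 0 -0.37 -0.89 0 1")

```text
time: 4.25
tool_pos: [0.5944, -0.2909, 0.2534]
tcp_rot: [2.6, -1.764, 0.0]
wrist_force: [-0.2, -0.4, -1.3]
width: 1.001
```

```bash
python3 - <<'E'
from h import *
p,K,c2w,c=cam('wrist','w1.png'); 
delta([.594,-.292,.25],-1.1)
cam('top','top1.png')
E
```

```text
t 4.3 cur [ 0.5945 -0.2907  0.2534] yaw -1.192 q6 0.7 w 1.0
turn [-0.     -0.0001 -0.0439] shift [0.01  0.009 0.034]
```

View pics/w1.png

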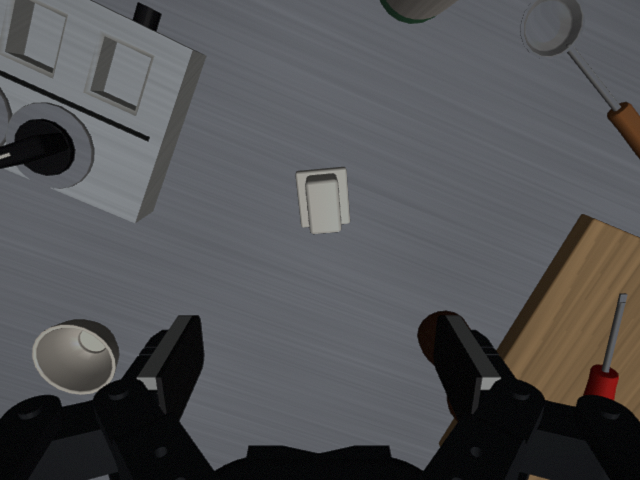

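View pics/top1.png

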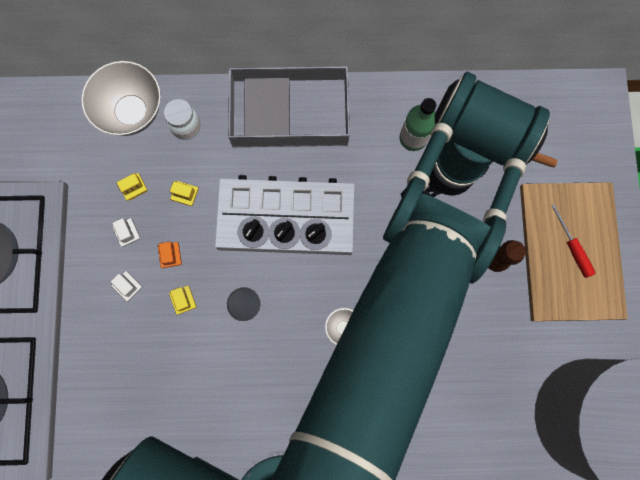

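Wrist view: white module at about (323,200), rib top roughly (308,180)-(342,235), flange far edge (296,171)-(346,167). Fine crop for corners.

```bash
python3 - <<'E'
from h import *
im=cv2.imread('pics/w1.png')
cv2.imwrite('pics/w1c.png',cv2.resize(im[155:245,270:380],None,fx=6.5,fy=6.5,interpolation=cv2.INTER_CUBIC))
E
```

```text
(no output)
```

View pics/w1c.png

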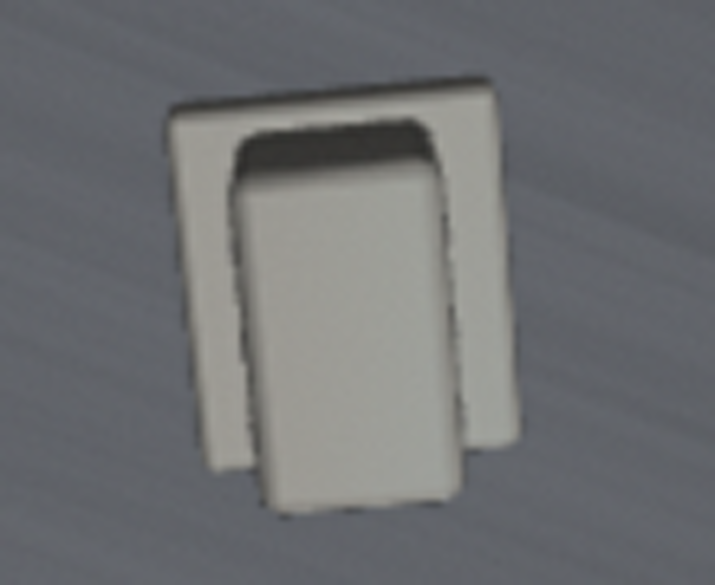

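```bash
cat >> h.py <<'E'
def quad(pts,z,K,c2w):
    P=np.array([ray(u,v,K,c2w,z)[:2] for u,v in pts]); e1=P[3]-P[0]+P[2]-P[1]; 
    print('c',P.mean(0).round(4),'yaw long',np.arctan2(e1[1],e1[0]).round(3),'yaw short',np.arctan2(*(P[1]-P[0]+P[2]-P[3])[::-1]).round(3),'len',np.linalg.norm(P-np.roll(P,1,0),axis=1).round(4)); return P.mean(0)
E
python3 - <<'E'
from h import *
p,K,c2w,c=cam('wrist')
f=lambda L:[(270+a/6.5-.4,155+b/6.5-.4) for a,b in L]
quad(f([(240,175),(436,158),(462,498),(270,515)]),.062,K,c2w)
quad(f([(170,110),(495,80),(520,443),(210,471)]),.03,K,c2w)
E
```

```text
c [ 0.5988 -0.293 ] yaw long -2.678 yaw short -1.101 len [0.0429 0.0235 0.0428 0.024 ]
c [ 0.5989 -0.2928] yaw long -2.67 yaw short -1.098 len [0.0496 0.0426 0.0495 0.0425]
```

```bash
python3 - <<'E'
from h import *
delta([.599,-.293,.06],-1.103)
E
```

```text
t 4.4 cur [ 0.5947 -0.2905  0.2534] yaw -1.192 q6 0.7 w 1.001
turn [-0.     -0.     -0.0423] shift [ 0.039 -0.031  1.934]
```

>>> move_arm(series="0 0 -0.042 0.039 -0.031 0.3 0.2;0 0 -0.042 0.039 -0.031 0.6 0.2;0 0 -0.042 0.039 -0.031 0.9 0.2;0 0 -0.042 0.039 -0.031 0.97 0.2;0 0 -0.042 0.039 -0.031 0.97 0.2;0 0 -0.042 0.039 -0.031 0.97 0.2;0 0 -0.042 0.039 -0.031 0.97 0.2;0 0 -0.042 0.039 -0.031 0.97 0.2")

```text
time: 5.2
tool_pos: [0.6004, -0.2932, 0.1585]
tcp_rot: [-2.676, 1.646, -0.005]
wrist_force: [0.2, 0.8, 0.9]
width: 0.598
```

```bash
python3 - <<'E'
from h import *
delta([.599,-.293,.058],-1.103)
cam('wrist','w2.png')
E
```

```text
t 5.2 cur [ 0.6004 -0.2932  0.1585] yaw -1.103 q6 0.61 w 0.598
turn [-0.001  -0.0014 -0.    ] shift [-0.011  0.014  1.005]
```

View pics/w2.png

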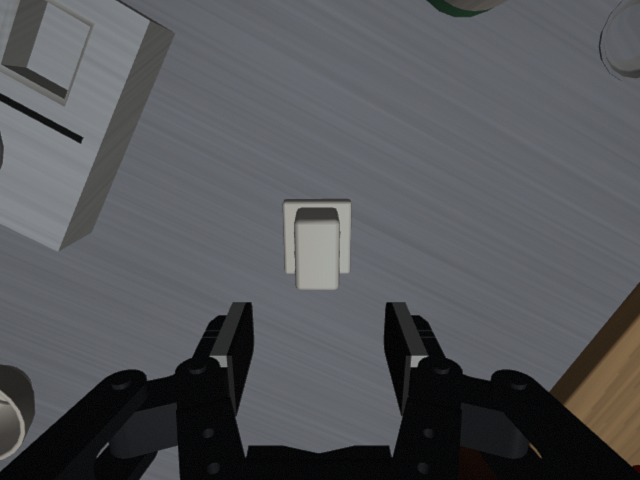

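The module is square and centred between the pads at x≈318. Descend and grip.

>>> move_arm(series="0 0 0 0 0 0.3 0.2;0 0 0 0 0 0.6 0.2;0 0 0 0 0 0.8 0.2;0 0 0 0 0 0.9 0.2;0 0 0 0 0 0.97 0.2;0 0 0 0 0 0.99 0.2;0 0 0 0 0 0.99 0.2;0 0 0 0 0 0.99 0.2")

```text
time: 6.05
tool_pos: [0.6002, -0.293, 0.0587]
tcp_rot: [-2.676, 1.646, -0.004]
wrist_force: [-0.3, -0.5, -0.1]
width: 0.6
```

```bash
python3 - <<'E'
from h import *
delta([.599,-.293,.058],-1.103)
E
```

```text
t 6.05 cur [ 0.6002 -0.293   0.0587] yaw -1.103 q6 0.61 w 0.6
turn [-0.0006 -0.0009 -0.    ] shift [-0.006  0.01   0.007]
```

>>> move_arm(series="0 0 0 0 0 0 -0.3;0 0 0 0 0 0 -0.6;0 0 0 0 0 0 -0.9;0 0 0 0 0 0 -1;0 0 0 0 0 0 -1;0 0 0 0 0 0 -1;0 0 0 0 0 0 -1;0 0 0 0 0 0 -1", squeeze=60)

```text
time: 6.85
tool_pos: [0.6, -0.2929, 0.0584]
tcp_rot: [-2.676, 1.646, -0.003]
wrist_force: [-1.0, -0.6, 4.5]
width: 0.293
```

>>> move_arm(series="0 0 0 0 0 -0.2 -1;0 0 0 0 0 -0.5 -1;0 0 0 0 0 -0.8 -1;0 0 0 0 0 -1 -1;0 0 0 0 0 -1 -1;0 0 0 0 0 -1 -1;0 0 0 0 0 -1 -1;0 0 0 0 0 -1 -1")

```text
time: 7.65
tool_pos: [0.598, -0.2919, 0.1547]
tcp_rot: [2.676, -1.646, -0.006]
wrist_force: [-0.6, 0.2, -1.6]
width: 0.288
```

```bash
python3 - <<'E'
from h import *
th=-0.045
delta([.635,-.115,.2],np.pi/2+th)
delta([.635,-.115,.2],-np.pi/2+th)
p,K,c2w,c=cam('wrist','w3.png')
E
```

```text
t 7.65 cur [ 0.598  -0.2919  0.1547] yaw -1.103 q6 0.61 w 0.288
turn [-0.0017  0.002  -1.2552] shift [-1.413 -1.127 -0.451]
t 7.65 cur [ 0.598  -0.2919  0.1547] yaw -1.103 q6 0.61 w 0.288
turn [0.0015 0.0013 0.2448] shift [-1.413 -1.127 -0.451]
```

View pics/w3.png

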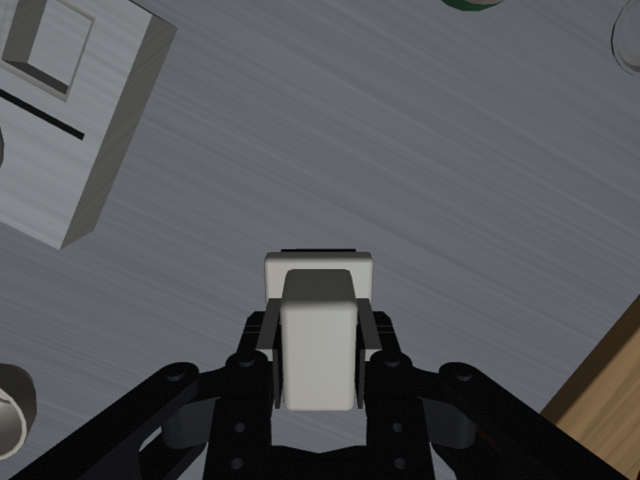

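Module held well, square in the fingers (rib (282-356, 270-410)). Move over the box's right end.

>>> move_arm(series="0 0 0.06 -0.15 -0.1 -0.2 -1;0 0 0.12 -0.3 -0.25 -0.4 -1;0 0 0.18 -0.5 -0.4 -0.6 -1;0 0 0.22 -0.7 -0.55 -0.75 -1;0 0 0.245 -0.7 -0.56 -0.85 -1;0 0 0.245 -0.7 -0.56 -0.9 -1;0 0 0.245 -0.7 -0.56 -0.9 -1;0 0 0.245 -0.7 -0.56 -0.9 -1")

```text
time: 8.5
tool_pos: [0.6171, -0.2052, 0.2462]
tcp_rot: [2.17, -2.27, -0.002]
wrist_force: [0.1, 0.6, -2.0]
width: 0.293
```

```bash
python3 - <<'E'
from h import *
delta([.635,-.115,.2],-np.pi/2-.045)
p,K,c2w,c=cam('wrist','w4.png')
np.savez('w4.npz',K=K,c2w=c2w)
E
```

```text
t 8.5 cur [ 0.6171 -0.2052  0.2462] yaw -1.616 q6 1.26 w 0.293
turn [ 0.0007  0.0002 -0.    ] shift [-0.909 -0.138  0.462]
```

View pics/w4.png

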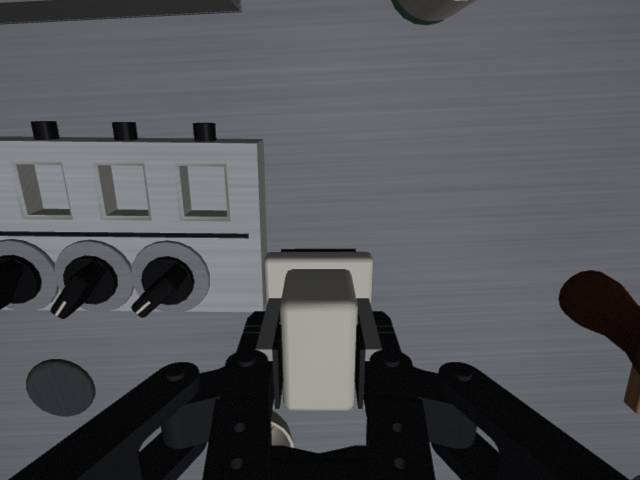

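>>> move_arm(series="0 0 0 -0.3 0 0 -1;0 0 0 -0.6 0 0 -1;0 0 0 -0.9 0 0 -1;0 0 0 -0.9 0 0 -1;0 0 0 -0.9 0 0 -1;0 0 0 -0.9 0 0 -1;0 0 0 -0.9 0 0 -1;0 0 0 -0.9 0 0 -1")

```text
time: 9.35
tool_pos: [0.6217, -0.1159, 0.2471]
tcp_rot: [2.169, -2.272, -0.0]
wrist_force: [0.3, -0.0, -1.4]
width: 0.29
```

```bash
python3 - <<'E'
from h import *
p,K,c2w,c=cam('wrist','w5.png')
np.savez('w5.npz',K=K,c2w=c2w); delta([.635,-.115,.2],-np.pi/2-.045)
im=cv2.imread('pics/w5.png'); cv2.imwrite('pics/w5a.png',cv2.resize(im[110:330,80:400],None,fx=2.5,fy=2.5,interpolation=cv2.INTER_CUBIC))
E
```

```text
t 9.4 cur [ 0.6217 -0.1158  0.2472] yaw -1.617 q6 1.39 w 0.292
turn [ 0.0001 -0.     -0.0007] shift [-0.014 -0.132  0.472]
```

View pics/w5.png

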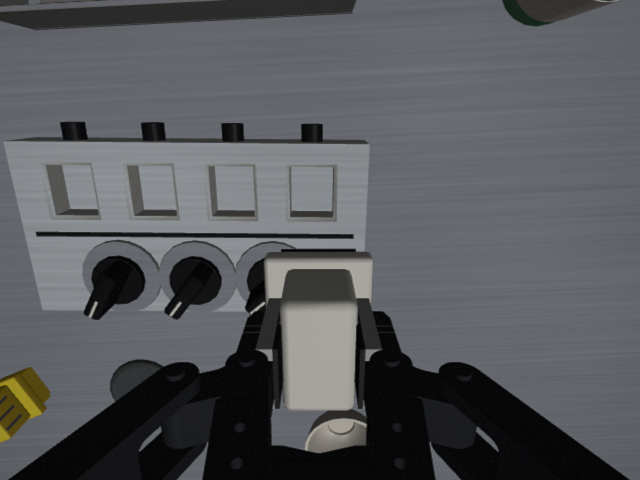

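View pics/w5a.png

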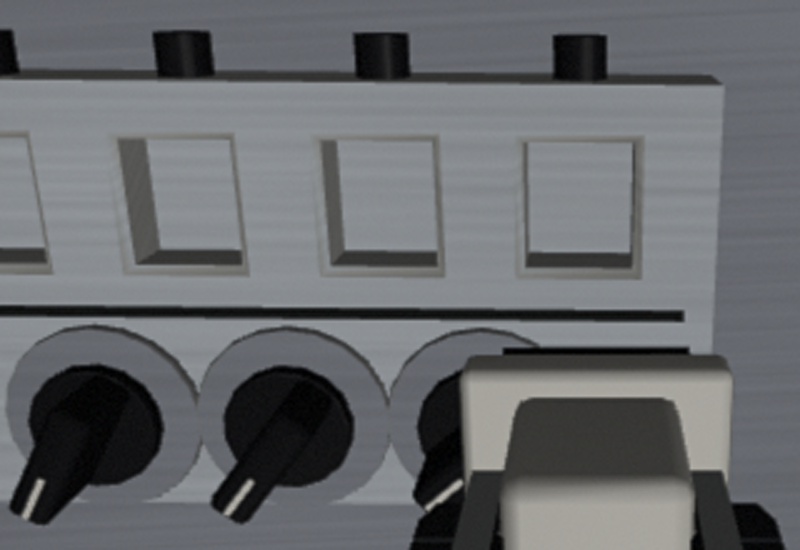

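```bash
python3 - <<'E'
from h import *
d=np.load('w5.npz');K,c2w=d['K'],d['c2w']
f=lambda L:[(80+a/2.5-.3,110+b/2.5-.3) for a,b in L]
c={}
for n,q in {4:[(518,136),(643,136),(641,278),(516,277)],3:[(317,134),(439,135),(444,277),(320,276)],2:[(112,133),(234,133),(248,275),(123,273)]}.items(): c[n]=quad(f(q),.04,K,c2w)
v=c[2]-c[4]; print('box yaw',np.arctan2(v[1],v[0])-np.pi/2,np.linalg.norm(v))
# same in top image
E
python3 - <<'E'
import sys; sys.path.insert(0,'.')
from h import *
im=cv2.imread('pics/top1.png'); cv2.imwrite('pics/top1c.png',cv2.resize(im[170:262,210:360],None,fx=5.3,fy=5.3,interpolation=cv2.INTER_CUBIC))
E
```

```text
c [ 0.6324 -0.1101] yaw long 3.076 yaw short -1.621 len [0.0473 0.0403 0.0476 0.0422]
c [ 0.6358 -0.0444] yaw long 3.055 yaw short -1.625 len [0.0477 0.0393 0.0476 0.0418]
c [0.6395 0.0216] yaw long 3.052 yaw short -1.625 len [0.047  0.0393 0.0476 0.0421]
box yaw -0.05401140282053274 0.13190905844590198
```

View pics/top1c.png

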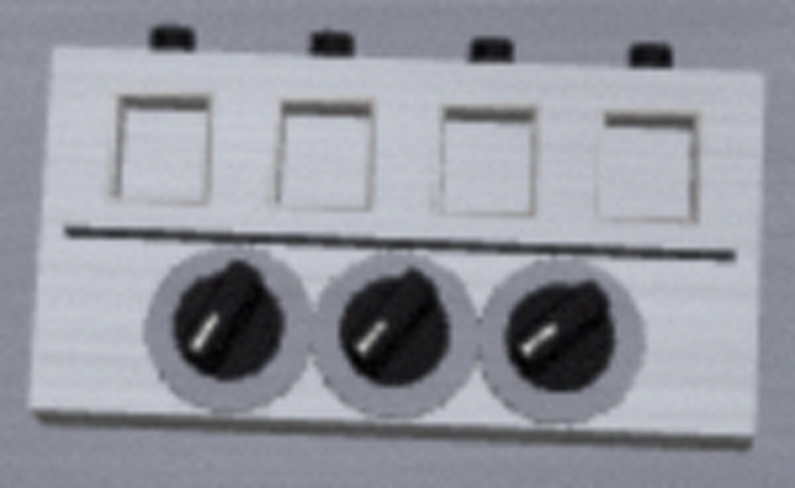

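```bash
python3 - <<'E'
from h import *
delta([.6333,-.1101,.108],-np.pi/2-.054)
E
```

```text
t 9.4 cur [ 0.6217 -0.1158  0.2472] yaw -1.617 q6 1.39 w 0.292
turn [ 0.0001 -0.      0.0036] shift [-0.062 -0.113  1.392]
```

>>> move_arm(series="0 0 0.004 -0.03 -0.06 0.2 -1;0 0 0.004 -0.06 -0.11 0.4 -1;0 0 0.004 -0.062 -0.113 0.6 -1;0 0 0.004 -0.062 -0.113 0.8 -1;0 0 0.004 -0.062 -0.113 0.9 -1;0 0 0.004 -0.062 -0.113 0.95 -1;0 0 0.004 -0.062 -0.113 0.95 -1;0 0 0.004 -0.062 -0.113 0.95 -1")

```text
time: 10.2
tool_pos: [0.6341, -0.1095, 0.1534]
tcp_rot: [-2.16, 2.28, -0.002]
wrist_force: [-0.5, 0.3, -1.2]
width: 0.293
```

```bash
python3 - <<'E'
from h import *
delta([.6333,-.1101,.108],-np.pi/2-.054)
cam('wrist','w6.png'); cam('scene','s6.png')
im=cv2.imread('pics/s6.png'); cv2.imwrite('pics/s6c.png',cv2.resize(im[150:330,200:400],None,fx=3.3,fy=3.3,interpolation=cv2.INTER_CUBIC))
E
```

```text
t 10.2 cur [ 0.6341 -0.1095  0.1534] yaw -1.625 q6 1.41 w 0.293
turn [-0.0008 -0.0001  0.    ] shift [0.006 0.008 0.454]
```

View pics/w6.png

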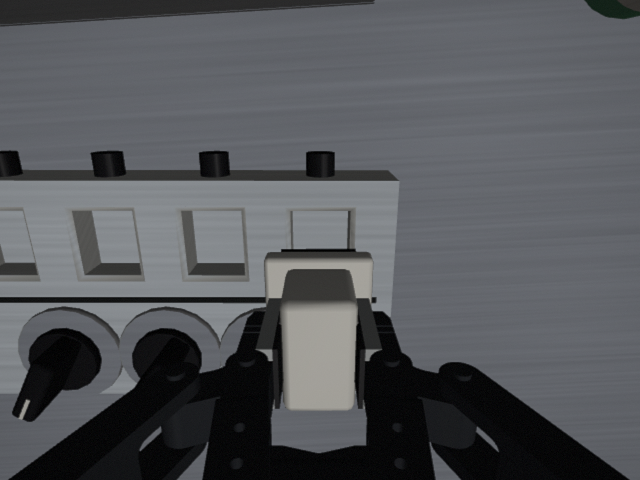

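View pics/s6c.png

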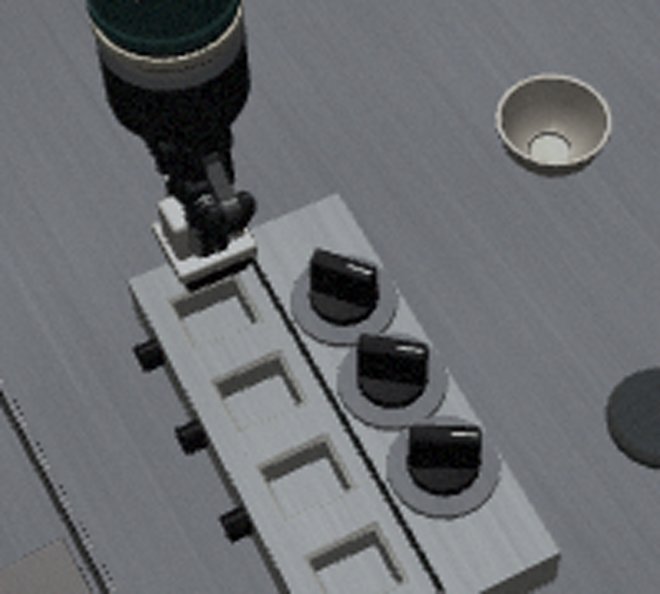

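```bash
python3 - <<'E'
from h import *
p,K,c2w,c=cam('wrist')
print(np.array(c['mount']).round(4))
a=ray(289.5,209,K,c2w,.04);b=ray(355.5,209,K,c2w,.04);print(a,b,(a+b)/2)
s=bot.read_state();Rm=R.from_rotvec(s['tcp_rot']).as_matrix()
# held module rib side edges and flange front edge in tool frame at rib top depth
tz=0.062-.0584
for (u,v),dz in {(282,405):-tz,(356,405):-tz,(282,290):-tz,(356,290):-tz,(266,258):.0584-.03,(372,258):.0584-.03}.items():
    P=ray(u,v,K,c2w,s['tool_pos'][2]-dz); print((u,v),(Rm.T@(P-s['tool_pos'])*1000).round(1))
im=cv2.imread('pics/w6.png'); cv2.imwrite('pics/w6c.png',cv2.resize(im[190:310,250:410],None,fx=5,fy=5,interpolation=cv2.INTER_CUBIC))
E
```

```text
[[ 1.000e+00 -1.000e-03  8.000e-04 -4.000e-04]
 [-7.000e-04 -9.482e-01 -3.177e-01 -8.180e-02]
 [ 1.100e-03  3.177e-01 -9.482e-01 -1.210e-01]
 [ 0.000e+00  0.000e+00  0.000e+00  1.000e+00]]
[ 0.65648706 -0.09286328  0.04      ] [ 0.65440045 -0.13226448  0.04      ] [ 0.65544375 -0.11256388  0.04      ]
(282, 405) [-13.3  20.3  -3.6]
(356, 405) [13.  20.2 -3.6]
(282, 290) [-12.1 -24.7  -3.6]
(356, 290) [ 11.7 -24.8  -3.5]
(266, 258) [-21.2 -23.2  28.4]
(372, 258) [ 20.8 -23.2  28.5]
```

View pics/w6c.png

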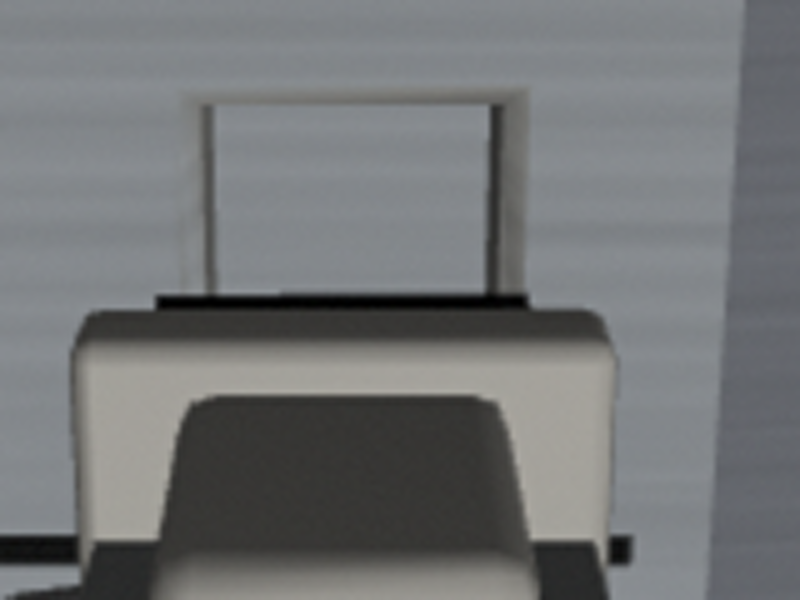

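>>> move_arm(series="0 0 0 0.005 0.012 0.15 -1;0 0 0 0.01 0.012 0.3 -1;0 0 0 0.01 0.012 0.4 -1;0 0 0 0.01 0.012 0.45 -1;0 0 0 0.01 0.012 0.48 -1;0 0 0 0.01 0.012 0.5 -1;0 0 0 0.01 0.012 0.5 -1;0 0 0 0.01 0.012 0.5 -1")

```text
time: 11.15
tool_pos: [0.6325, -0.1103, 0.1028]
tcp_rot: [-2.161, 2.28, -0.001]
wrist_force: [0.3, 0.6, -2.3]
width: 0.296
```

```bash
python3 - <<'E'
from h import *
delta([.6328,-.1103,.0785],-np.pi/2-.054)
cam('wrist','w7.png'); print(bot.read_state()['wrist_force'])
E
```

```text
t 11.15 cur [ 0.6325 -0.1103  0.1028] yaw -1.625 q6 1.41 w 0.296
turn [-0.0005 -0.0001  0.0001] shift [ 0.    -0.003  0.243]
[-0.82027459 -1.22846176 -1.36785469]
```

View pics/w7.png

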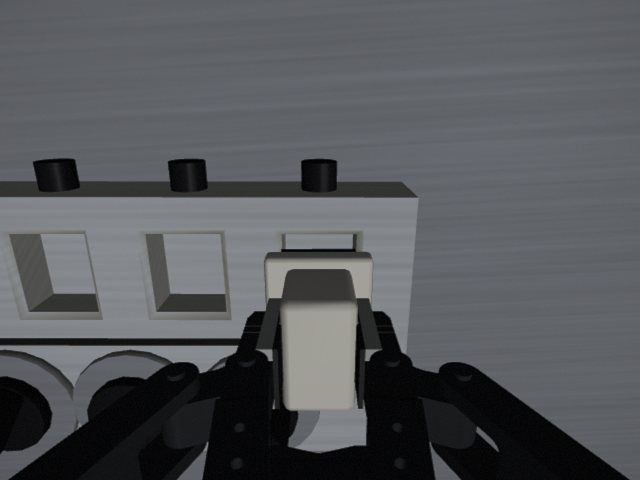

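>>> move_arm(series="0 0 0 0.008 -0.003 0.05 -1;0 0 0 0.008 -0.003 0.09 -1;0 0 0 0.008 -0.003 0.13 -1;0 0 0 0.008 -0.003 0.17 -1;0 0 0 0.008 -0.003 0.2 -1;0 0 0 0.008 -0.003 0.23 -1;0 0 0 0.008 -0.003 0.25 -1;0 0 0 0.008 -0.003 0.25 -1")

```text
time: 12.0
tool_pos: [0.6333, -0.1111, 0.0784]
tcp_rot: [-2.16, 2.28, -0.002]
wrist_force: [1.4, -0.2, 3.9]
width: 0.288
```

```bash
python3 - <<'E'
from h import *
delta([.6328,-.1103,.0785],-np.pi/2-.054)
cam('wrist','w8.png'); print(bot.read_state()['wrist_force'])
E
```

```text
t 12.0 cur [ 0.6333 -0.1111  0.0784] yaw -1.624 q6 1.41 w 0.288
turn [-0.0008 -0.0001  0.0001] shift [-0.008  0.005 -0.001]
[1.45643837 0.62422662 4.81046484]
```

View pics/w8.png

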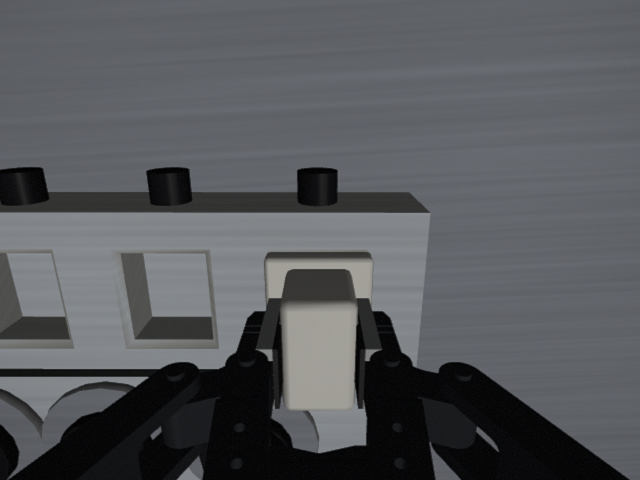

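Flange flat on box. Small press, release, and lift.

>>> move_arm(series="0 0 0 0 0 0.01 -1;0 0 0 0 0 0.02 -1;0 0 0 0 0 0.01 -0.3;0 0 0 0 0 0 0.1;0 0 0 0 0 0 0.1;0 0 0 0 0 0 0.1;0 0 0 0 0 -0.2 0.1;0 0 0 0 0 -0.5 0.1")

```text
time: 12.85
tool_pos: [0.6297, -0.1105, 0.1243]
tcp_rot: [2.158, -2.277, -0.009]
wrist_force: [-0.0, -0.1, -0.2]
width: 0.55
```

```bash
python3 - <<'E'
from h import *
delta([.575,.325,.25],-np.pi/2-.054)
cam('wrist','w9.png');cam('top','t9.png')
E
```

```text
t 12.85 cur [ 0.6297 -0.1105  0.1243] yaw -1.625 q6 1.41 w 0.55
turn [0.0034 0.0005 0.0001] shift [-4.32   0.789 -1.247]
```

View pics/w9.png

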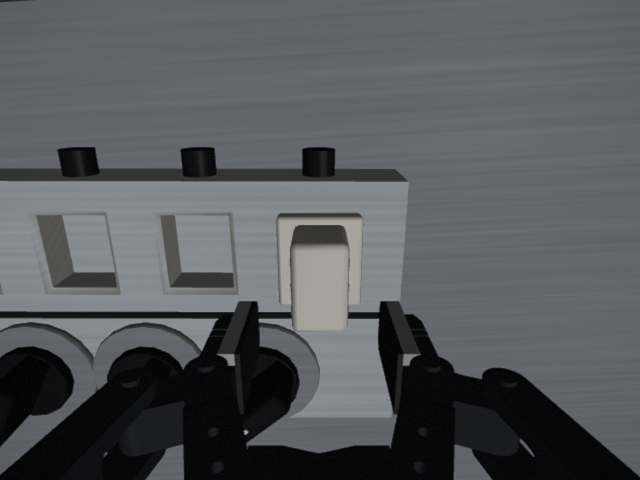

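View pics/t9.png

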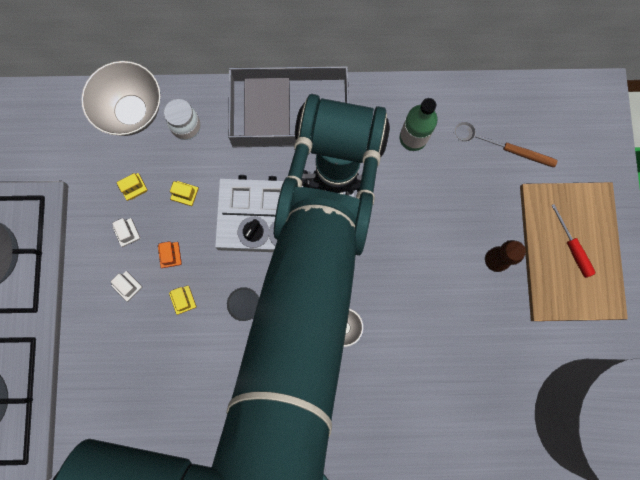

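Module seated square in socket 4 (rib (290-348, 225-330)); top view shows the other two white modules unchanged at (124,231), (125,285). Go to module A.

>>> move_arm(series="0 0 0 0 0 -0.5 0.3;0 0 0 -0.2 0 -0.9 0.3;0 0 0 -0.6 0.1 -1 0.3;0 0 0 -0.9 0.16 -1 0.3;0 0 0 -0.9 0.16 -1 0.3;0 0 0 -0.9 0.16 -1 0.3;0 0 0 -0.9 0.16 -1 0.3;0 0 0 -0.9 0.16 -1 0.3")

```text
time: 13.75
tool_pos: [0.621, -0.0213, 0.2264]
tcp_rot: [2.159, -2.281, -0.001]
wrist_force: [-0.5, 0.1, -0.6]
width: 0.646
```

>>> move_arm(series="0 0 0 -0.45 0.1 0 0.3;0 0 0 -0.9 0.2 -0.1 0.3;0 0 0 -0.9 0.2 -0.2 0.3;0 0 0 -0.9 0.2 -0.2 0.3;0 0 0 -0.9 0.2 -0.2 0.3;0 0 0 -0.9 0.2 -0.2 0.3;0 0 0 -0.9 0.2 -0.2 0.3;0 0 0 -0.9 0.2 -0.2 0.3")

```text
time: 14.55
tool_pos: [0.606, 0.0697, 0.2467]
tcp_rot: [2.159, -2.281, -0.001]
wrist_force: [-0.4, -0.4, -0.2]
width: 0.649
```

>>> move_arm(series="0 0 0 -0.45 0.1 0 0.3;0 0 0 -0.9 0.15 0 0.3;0 0 0 -0.9 0.15 0 0.3;0 0 0 -0.9 0.15 0 0.3;0 0 0 -0.9 0.15 0 0.3;0 0 0 -0.9 0.15 0 0.3;0 0 0 -0.9 0.15 0 0.3;0 0 0 -0.9 0.15 0 0.3")

```text
time: 15.35
tool_pos: [0.5961, 0.1605, 0.2473]
tcp_rot: [2.159, -2.282, 0.0]
wrist_force: [0.4, 0.1, 0.7]
width: 0.651
```

>>> move_arm(series="0 0 0 -0.45 0.1 0 0.3;0 0 0 -0.8 0.15 0 0.3;0 0 0 -0.8 0.15 0 0.3;0 0 0 -0.8 0.15 0 0.3;0 0 0 -0.8 0.15 0 0.3;0 0 0 -0.8 0.15 0 0.3;0 0 0 -0.8 0.15 0 0.3;0 0 0 -0.8 0.15 0 0.3")

```text
time: 16.15
tool_pos: [0.5854, 0.2413, 0.2473]
tcp_rot: [-2.16, 2.281, -0.0]
wrist_force: [-0.5, 0.1, 0.6]
width: 0.651
```

>>> move_arm(series="0 0 -0.05 -0.45 0.1 0 0.3;0 0 -0.11 -0.8 0.15 0 0.3;0 0 -0.17 -0.8 0.15 0 0.3;0 0 -0.217 -0.8 0.15 0 0.3;0 0 -0.217 -0.8 0.15 0 0.3;0 0 -0.217 -0.8 0.15 0 0.3;0 0 -0.217 -0.8 0.15 0 0.3;0 0 -0.217 -0.8 0.15 0 0.3")

```text
time: 16.95
tool_pos: [0.5747, 0.3224, 0.2474]
tcp_rot: [-2.618, 1.737, -0.0]
wrist_force: [-0.2, -0.7, 1.1]
width: 0.65
```

```bash
python3 - <<'E'
from h import *
p,K,c2w,c=cam('wrist','w10.png');np.savez('w10.npz',K=K,c2w=c2w)
delta([.575,.325,.25],-1.17)
E
```

```text
t 17.0 cur [0.5746 0.3224 0.2474] yaw -1.171 q6 1.64 w 0.648
turn [-0.      0.     -0.0006] shift [-0.022 -0.013 -0.026]
```

View pics/w10.png

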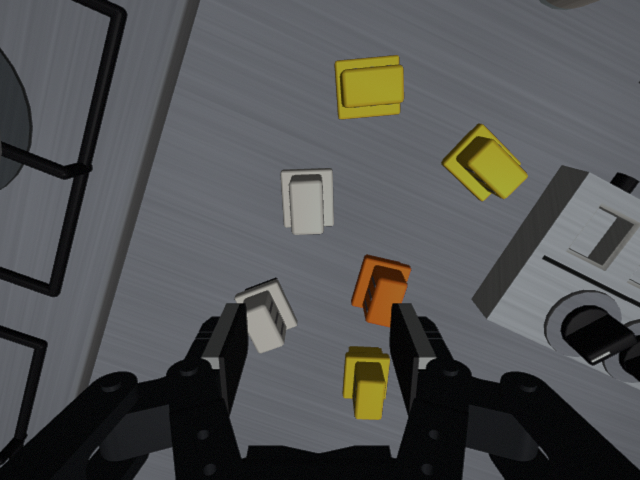

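Module A white at (306,202), module B at (267,316); yellow/orange neighbours apart. Crop A.

```bash
python3 - <<'E'
from h import *
im=cv2.imread('pics/w10.png')
cv2.imwrite('pics/w10c.png',cv2.resize(im[155:245,255:365],None,fx=6.5,fy=6.5,interpolation=cv2.INTER_CUBIC))
E
```

```text
(no output)
```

View pics/w10c.png

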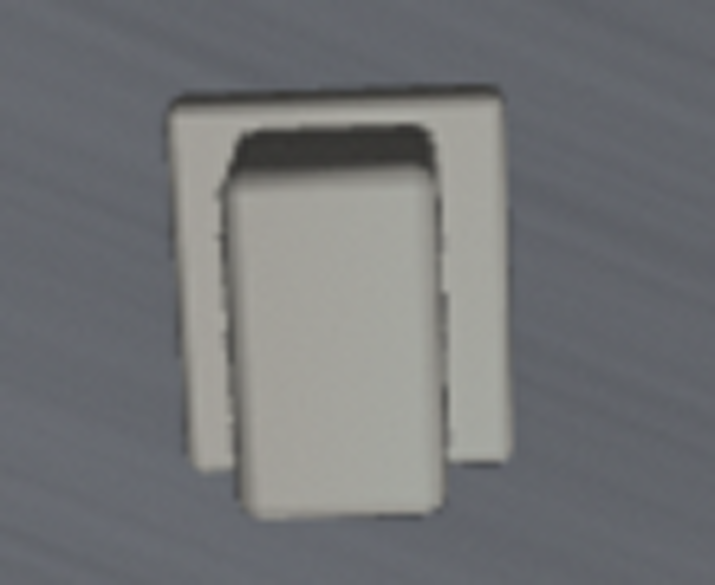

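```bash
python3 - <<'E'
from h import *
d=np.load('w10.npz');K,c2w=d['K'],d['c2w']
f=lambda L:[(255+a/6.5-.4,155+b/6.5-.4) for a,b in L]
a=quad(f([(228,178),(438,170),(444,512),(244,519)]),.062,K,c2w)
b=quad(f([(170,102),(503,95),(513,463),(190,470)]),.03,K,c2w)
q=(a+b)/2
delta([*q,.058],-1.15)
E
```

```text
c [0.5742 0.3326] yaw long -2.72 yaw short -1.133 len [0.0421 0.0247 0.0422 0.0245]
c [0.5743 0.3329] yaw long -2.71 yaw short -1.149 len [0.0495 0.0428 0.0494 0.0434]
t 17.0 cur [0.5746 0.3224 0.2474] yaw -1.171 q6 1.64 w 0.648
turn [-0.      0.     -0.0102] shift [-0.097 -0.036  1.894]
```

>>> move_arm(series="0 0 -0.012 -0.097 -0.036 0.3 0.2;0 0 -0.012 -0.097 -0.036 0.6 0.2;0 0 -0.012 -0.097 -0.036 0.9 0.2;0 0 -0.012 -0.097 -0.036 0.95 0.2;0 0 -0.012 -0.097 -0.036 0.95 0.2;0 0 -0.012 -0.097 -0.036 0.95 0.2;0 0 -0.012 -0.097 -0.036 0.95 0.2;0 0 -0.012 -0.097 -0.036 0.95 0.2")

```text
time: 17.8
tool_pos: [0.5752, 0.3336, 0.1544]
tcp_rot: [-2.638, 1.7, -0.003]
wrist_force: [-0.7, 0.3, -0.1]
width: 0.6
```

```bash
python3 - <<'E'
from h import *
p,K,c2w,c=cam('wrist','w11.png');delta([.5743,.3328,.058],-1.145)
E
```

```text
t 17.85 cur [0.575  0.3335 0.1541] yaw -1.145 q6 1.63 w 0.599
turn [-0.0013  0.0001 -0.    ] shift [0.003 0.012 0.961]
```

View pics/w11.png

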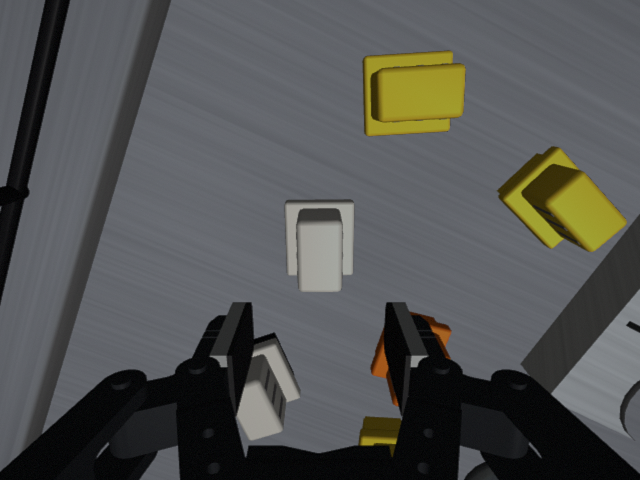

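Aligned at x≈320. Descend and grip.

>>> move_arm(series="0 0 0 0 0 0.3 0.2;0 0 0 0 0 0.6 0.2;0 0 0 0 0 0.8 0.2;0 0 0 0 0 0.9 0.2;0 0 0 0 0 0.95 0.2;0 0 0 0 0 0.95 0.2;0 0 0 0 0 0.95 0.2;0 0 0 0 0 0.95 0.2")

```text
time: 18.65
tool_pos: [0.5751, 0.3336, 0.0589]
tcp_rot: [-2.639, 1.7, -0.002]
wrist_force: [0.1, 0.1, 0.1]
width: 0.603
```

>>> move_arm(series="0 0 0 0 0 0 -0.3;0 0 0 0 0 0 -0.6;0 0 0 0 0 0 -0.9;0 0 0 0 0 0 -1;0 0 0 0 0 0 -1;0 0 0 0 0 0 -1;0 0 0 0 0 0 -1;0 0 0 0 0 0 -1")

```text
time: 19.45
tool_pos: [0.5748, 0.3334, 0.0583]
tcp_rot: [-2.64, 1.701, -0.001]
wrist_force: [0.1, -0.9, 5.3]
width: 0.293
```

>>> move_arm(series="0 0 0 0 0 -0.2 -1;0 0 0 0 0 -0.5 -1;0 0 0 0 0 -0.8 -1;0 0 0 0 0 -1 -1;0 0 0 0 0 -1 -1;0 0 0 0 0 -1 -1;0 0 0 0 0 -1 -1;0 0 0 0 0 -1 -1")

```text
time: 20.25
tool_pos: [0.5728, 0.3324, 0.1548]
tcp_rot: [2.638, -1.7, -0.003]
wrist_force: [0.2, -0.4, -1.7]
width: 0.291
```

```bash
python3 - <<'E'
from h import *
p,K,c2w,c=cam('wrist','w12.png');delta([.636,-.0445,.2],-1.625)
E
```

```text
t 20.3 cur [0.573  0.3325 0.1551] yaw -1.145 q6 1.63 w 0.294
turn [ 0.0016 -0.0005  0.2292] shift [ 3.693  0.985 -0.445]
```

View pics/w12.png

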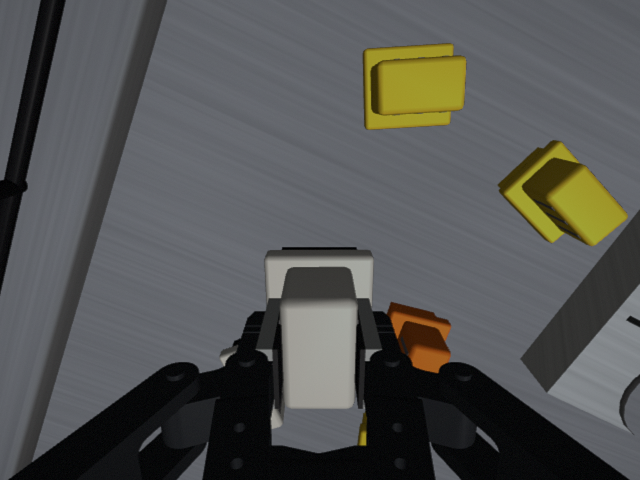

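>>> move_arm(series="0 0 0 0.1 0 -0.3 -1;0 0 0.06 0.3 0.1 -0.6 -1;0 0 0.12 0.6 0.2 -0.8 -1;0 0 0.18 0.8 0.25 -0.9 -1;0 0 0.229 1 0.25 -0.9 -1;0 0 0.229 1 0.25 -0.9 -1;0 0 0.229 1 0.25 -0.9 -1;0 0 0.229 1 0.25 -0.9 -1")

```text
time: 21.1
tool_pos: [0.592, 0.2322, 0.2462]
tcp_rot: [2.162, -2.278, -0.002]
wrist_force: [-0.3, -0.1, -1.6]
width: 0.297
```

```bash
python3 - <<'E'
from h import *
delta([.6397,.0216,.2],-1.625)
E
```

```text
t 21.1 cur [0.592  0.2322 0.2462] yaw -1.623 q6 1.96 w 0.297
turn [ 0.0009 -0.0001  0.0009] shift [ 2.078 -0.587  0.462]
```

>>> move_arm(series="0 0 0 0.25 -0.1 0 -1;0 0 0 0.5 -0.2 0 -1;0 0 0 0.8 -0.3 0 -1;0 0 0 1 -0.3 0 -1;0 0 0 1 -0.3 0 -1;0 0 0 1 -0.3 0 -1;0 0 0 1 -0.3 0 -1;0 0 0 1 -0.3 0 -1")

```text
time: 21.9
tool_pos: [0.617, 0.1315, 0.2471]
tcp_rot: [-2.163, 2.278, 0.001]
wrist_force: [0.1, 1.2, -0.7]
width: 0.298
```

>>> move_arm(series="0 0 0 0.25 -0.1 0 -1;0 0 0 0.5 -0.2 0 -1;0 0 0 0.8 -0.29 0.2 -1;0 0 0 1 -0.29 0.4 -1;0 0 0 1.0 -0.29 0.6 -1;0 0 0 1.0 -0.29 0.8 -1;0 0 0 1.0 -0.29 0.9 -1;0 0 0 1.0 -0.29 0.9 -1")

```text
time: 22.7
tool_pos: [0.6394, 0.0295, 0.1552]
tcp_rot: [2.16, -2.277, -0.004]
wrist_force: [-0.5, -0.1, -1.6]
width: 0.292
```

```bash
python3 - <<'E'
from h import *
delta([.6397,.0216,.103],-1.625)
cam('wrist','w13.png')
E
```

```text
t 22.7 cur [0.6394 0.0295 0.1552] yaw -1.624 q6 1.63 w 0.292
turn [ 0.0019 -0.0001  0.0007] shift [ 0.078 -0.009  0.522]
```

View pics/w13.png

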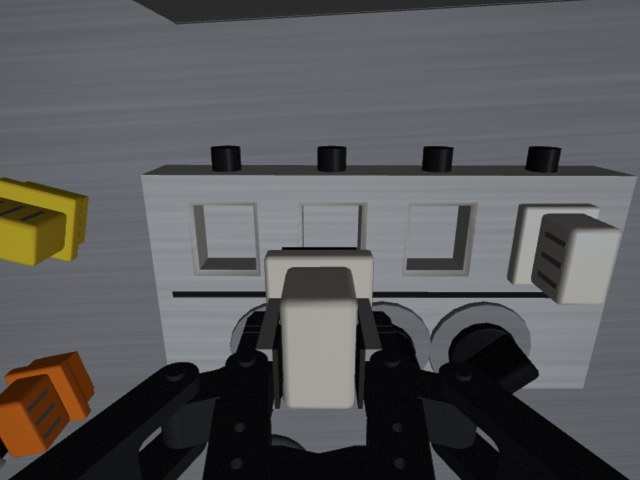

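>>> move_arm(series="0 0 0 0.04 -0.005 0.1 -1;0 0 0 0.08 -0.009 0.25 -1;0 0 0 0.08 -0.009 0.35 -1;0 0 0 0.08 -0.009 0.42 -1;0 0 0 0.08 -0.009 0.47 -1;0 0 0 0.08 -0.009 0.5 -1;0 0 0 0.08 -0.009 0.5 -1;0 0 0 0.08 -0.009 0.5 -1")

```text
time: 23.55
tool_pos: [0.6416, 0.0208, 0.1076]
tcp_rot: [-2.161, 2.28, -0.001]
wrist_force: [0.7, 0.6, -0.7]
width: 0.294
```

```bash
python3 - <<'E'
from h import *
delta([.6397,.0216,.0785],-1.625)
cam('wrist','w14.png')
E
```

```text
t 23.55 cur [0.6416 0.0208 0.1076] yaw -1.625 q6 1.62 w 0.294
turn [-0.0003  0.      0.0002] shift [-0.007  0.02   0.291]
```

View pics/w14.png

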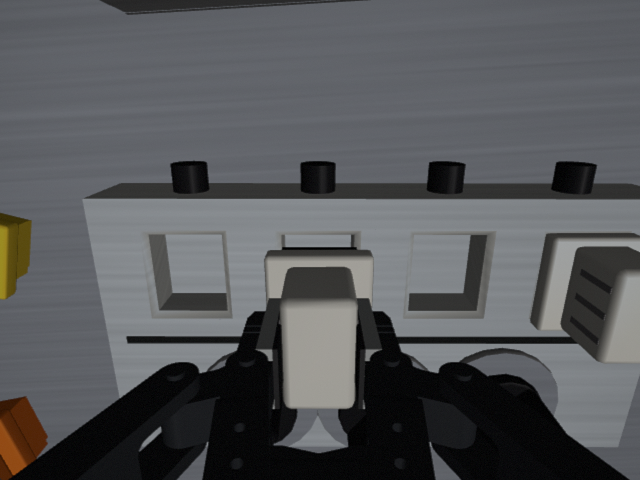

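Foot centred over socket 2 (mouth 279-360, foot 282-356). Insert.

>>> move_arm(series="0 0 0 0 0.01 0.05 -1;0 0 0 0 0.015 0.1 -1;0 0 0 0 0.015 0.15 -1;0 0 0 0 0.015 0.2 -1;0 0 0 0 0.015 0.24 -1;0 0 0 0 0.015 0.27 -1;0 0 0 0 0.015 0.3 -1;0 0 0 0 0.015 0.3 -1")

```text
time: 24.4
tool_pos: [0.6398, 0.0208, 0.0783]
tcp_rot: [2.161, -2.28, -0.0]
wrist_force: [-3.0, -0.8, 5.4]
width: 0.291
```

```bash
python3 - <<'E'
from h import *
delta([.6397,.0216,.0785],-1.625)
cam('wrist','w15.png')
E
```

```text
t 24.4 cur [0.6398 0.0208 0.0783] yaw -1.625 q6 1.62 w 0.291
turn [ 0.0001 -0.      0.0002] shift [-0.008  0.002 -0.002]
```

View pics/w15.png

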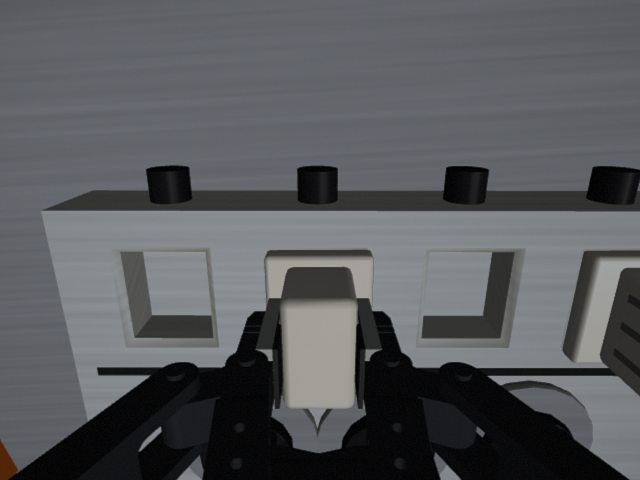

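Home in socket 2. Release and lift, then on to module B.

>>> move_arm(series="0 0 0 0 0 0.01 -1;0 0 0 0 0 0.02 -1;0 0 0 0 0 0.01 -0.3;0 0 0 0 0 0 0.1;0 0 0 0 0 0 0.1;0 0 0 0 0 0 0.1;0 0 0 0 0 -0.2 0.1;0 0 0 0 0 -0.5 0.1")

```text
time: 25.25
tool_pos: [0.6374, 0.0208, 0.1246]
tcp_rot: [2.158, -2.277, -0.007]
wrist_force: [-0.5, 0.7, -0.2]
width: 0.549
```

```bash
python3 - <<'E'
from h import *
delta([.458,.323,.25],-1.625)
cam('wrist','w16.png');cam('top','t16.png')
E
```

```text
t 25.25 cur [0.6374 0.0208 0.1246] yaw -1.625 q6 1.62 w 0.549
turn [ 0.0031 -0.0001  0.0002] shift [-2.92   1.962 -1.243]
```

View pics/w16.png

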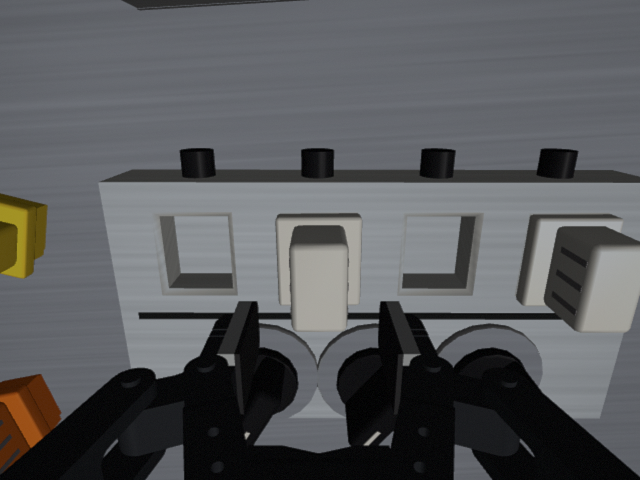

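View pics/t16.png

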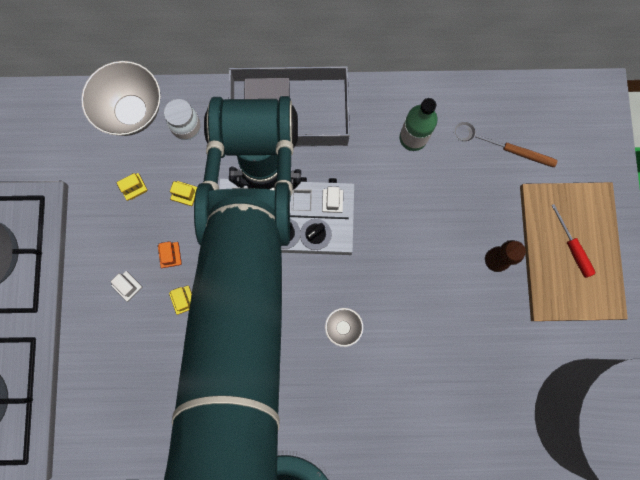

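>>> move_arm(series="0 0 0 0 0 -0.5 0.3;0 0 0 -0.2 0.1 -0.9 0.3;0 0 0 -0.5 0.4 -1 0.3;0 0 0 -0.9 0.65 -1 0.3;0 0 0 -0.97 0.65 -1 0.3;0 0 0 -0.97 0.65 -1 0.3;0 0 0 -0.97 0.65 -1 0.3;0 0 0 -0.97 0.65 -1 0.3")

```text
time: 26.15
tool_pos: [0.5805, 0.1202, 0.2265]
tcp_rot: [2.159, -2.281, -0.0]
wrist_force: [-0.7, -0.8, 0.4]
width: 0.649
```

>>> move_arm(series="0 0 0 -0.4 0.3 -0.1 0.3;0 0 0 -0.8 0.6 -0.2 0.3;0 0 0 -0.97 0.65 -0.24 0.3;0 0 0 -0.97 0.65 -0.24 0.3;0 0 0 -0.97 0.65 -0.24 0.3;0 0 0 -0.97 0.65 -0.24 0.3;0 0 0 -0.97 0.65 -0.24 0.3;0 0 0 -0.97 0.65 -0.24 0.3")

```text
time: 26.95
tool_pos: [0.5207, 0.2205, 0.2508]
tcp_rot: [2.159, -2.281, -0.0]
wrist_force: [-0.3, 0.6, 0.2]
width: 0.653
```

>>> move_arm(series="0 0 -0.07 -0.4 0.3 0 0.3;0 0 -0.14 -0.8 0.6 0 0.3;0 0 -0.21 -0.97 0.65 0 0.3;0 0 -0.28 -0.97 0.65 0 0.3;0 0 -0.35 -0.97 0.65 0 0.3;0 0 -0.418 -0.97 0.65 0 0.3;0 0 -0.418 -0.97 0.65 0 0.3;0 0 -0.418 -0.97 0.65 0 0.3")

```text
time: 27.75
tool_pos: [0.4609, 0.3216, 0.2511]
tcp_rot: [2.921, -1.155, -0.0]
wrist_force: [-0.5, 0.4, 0.5]
width: 0.656
```

```bash
python3 - <<'E'
from h import *
p,K,c2w,c=cam('wrist','w17.png');np.savez('w17.npz',K=K,c2w=c2w)
delta([.458,.323,.25],-.75)
im=cv2.imread('pics/w17.png')
cv2.imwrite('pics/w17c.png',cv2.resize(im[145:265,240:400],None,fx=5,fy=5,interpolation=cv2.INTER_CUBIC))
E
```

```text
t 27.8 cur [0.4609 0.3216 0.2512] yaw -0.753 q6 1.32 w 0.65
turn [ 0.0001  0.     -0.0012] shift [-0.031  0.009  0.012]
```

View pics/w17.png

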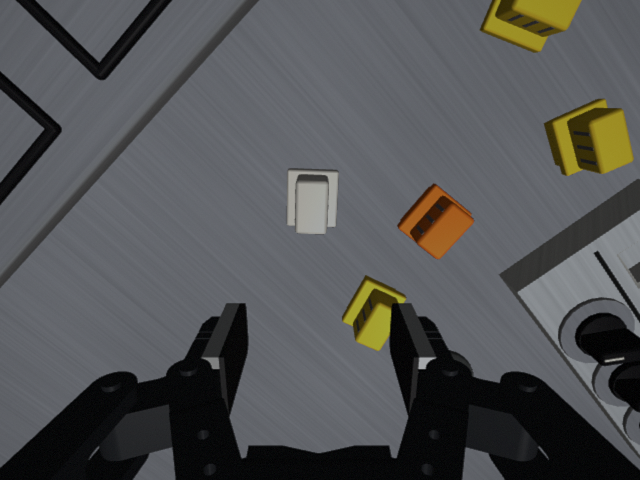

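View pics/w17c.png

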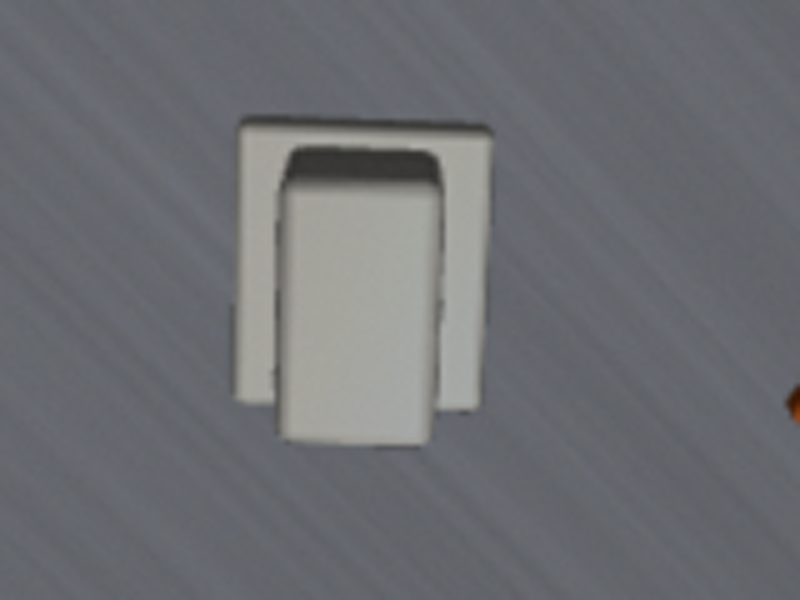

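White module at (313,202), nearly square to the tool.

```bash
python3 - <<'E'
from h import *
d=np.load('w17.npz');K,c2w=d['K'],d['c2w']
f=lambda L:[(240+a/5-.4,145+b/5-.4) for a,b in L]
a=quad(f([(282,182),(442,184),(430,447),(279,440)]),.062,K,c2w)
b=quad(f([(240,122),(493,130),(479,411),(234,402)]),.03,K,c2w)
q=(a+b)/2
delta([*q,.058],-.775)
E
```

```text
c [0.4586 0.3279] yaw long -2.357 yaw short -0.783 len [0.0419 0.0247 0.0427 0.0243]
c [0.4587 0.328 ] yaw long -2.363 yaw short -0.787 len [0.0494 0.0427 0.0497 0.0433]
t 27.8 cur [0.4609 0.3216 0.2512] yaw -0.753 q6 1.32 w 0.65
turn [0.0001 0.     0.0107] shift [-0.06  -0.031  1.932]
```

>>> move_arm(series="0 0 0.016 -0.06 -0.031 0.3 0.2;0 0 0.016 -0.06 -0.031 0.6 0.2;0 0 0.016 -0.06 -0.031 0.9 0.2;0 0 0.016 -0.06 -0.031 0.98 0.2;0 0 0.016 -0.06 -0.031 0.98 0.2;0 0 0.016 -0.06 -0.031 0.98 0.2;0 0 0.016 -0.06 -0.031 0.98 0.2;0 0 0.016 -0.06 -0.031 0.98 0.2")

```text
time: 28.6
tool_pos: [0.4595, 0.3289, 0.1552]
tcp_rot: [-2.901, 1.198, -0.003]
wrist_force: [-0.3, 0.1, 0.4]
width: 0.602
```

```bash
python3 - <<'E'
from h import *
p,K,c2w,c=cam('wrist','w18.png');delta([.4587,.328,.058],-.787)
E
```

```text
t 28.65 cur [0.4593 0.3288 0.1549] yaw -0.783 q6 1.36 w 0.598
turn [-0.0013 -0.0003  0.002 ] shift [0.001 0.012 0.969]
```

View pics/w18.png

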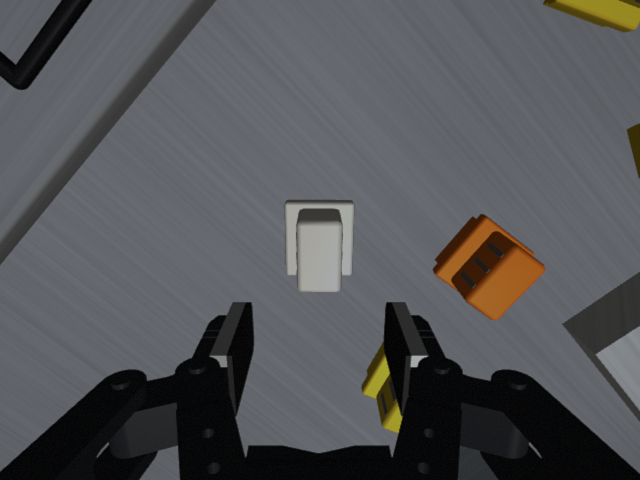

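>>> move_arm(series="0 0 0 0 0 0.3 0.2;0 0 0 0 0 0.6 0.2;0 0 0 0 0 0.8 0.2;0 0 0 0 0 0.9 0.2;0 0 0 0 0 0.95 0.2;0 0 0 0 0 0.96 0.2;0 0 0 0 0 0.96 0.2;0 0 0 0 0 0.96 0.2")

```text
time: 29.45
tool_pos: [0.4593, 0.3288, 0.0586]
tcp_rot: [-2.902, 1.197, -0.002]
wrist_force: [-0.5, -0.5, -0.4]
width: 0.599
```

>>> move_arm(series="0 0 0 0 0 0 -0.3;0 0 0 0 0 0 -0.6;0 0 0 0 0 0 -0.9;0 0 0 0 0 0 -1;0 0 0 0 0 0 -1;0 0 0 0 0 0 -1;0 0 0 0 0 0 -1;0 0 0 0 0 0 -1")

```text
time: 30.25
tool_pos: [0.4591, 0.3286, 0.0582]
tcp_rot: [-2.903, 1.198, -0.001]
wrist_force: [-1.2, -1.0, 6.4]
width: 0.29
```

>>> move_arm(series="0 0 0 0 0 -0.2 -1;0 0 0 0 0 -0.5 -1;0 0 0 0 0 -0.8 -1;0 0 0 0 0 -1 -1;0 0 0 0 0 -1 -1;0 0 0 0 0 -1 -1;0 0 0 0 0 -1 -1;0 0 0 0 0 -1 -1")

```text
time: 31.05
tool_pos: [0.4572, 0.3274, 0.1551]
tcp_rot: [2.901, -1.197, -0.003]
wrist_force: [0.9, -0.1, -1.1]
width: 0.296
```

```bash
python3 - <<'E'
from h import *
p,K,c2w,c=cam('wrist','w19.png');delta([.643,.0875,.2],-1.625)
E
```

```text
t 31.1 cur [0.4574 0.3276 0.1554] yaw -0.783 q6 1.36 w 0.292
turn [ 1.600e-03 -3.000e-04  4.022e-01] shift [ 3.009  0.395 -0.447]
```

View pics/w19.png

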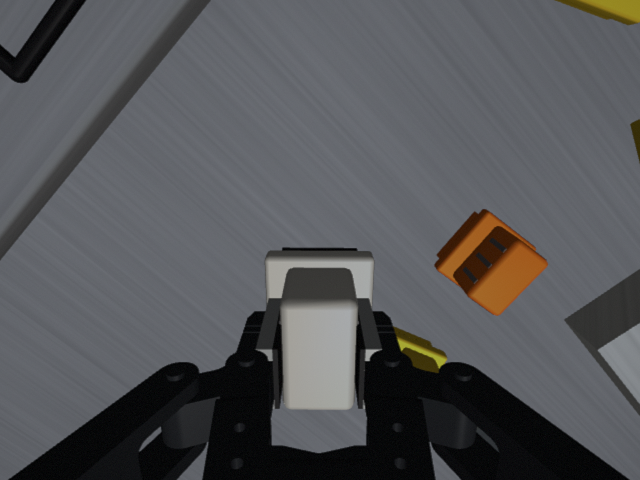

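>>> move_arm(series="0 0 0 0.1 0 -0.3 -1;0 0 0.07 0.3 0.05 -0.6 -1;0 0 0.14 0.5 0.1 -0.8 -1;0 0 0.21 0.75 0.13 -0.9 -1;0 0 0.28 1 0.13 -0.9 -1;0 0 0.35 1 0.13 -0.9 -1;0 0 0.402 1 0.13 -0.9 -1;0 0 0.402 1 0.13 -0.9 -1")

```text
time: 31.9
tool_pos: [0.5199, 0.248, 0.2462]
tcp_rot: [2.159, -2.28, -0.001]
wrist_force: [-0.5, -0.1, -0.6]
width: 0.291
```

```bash
python3 - <<'E'
from h import *
delta([.643,.0875,.16],-1.625)
E
```

```text
t 31.9 cur [0.5199 0.248  0.2462] yaw -1.625 q6 2.03 w 0.291
turn [ 0.0008 -0.0004 -0.0002] shift [ 1.535 -1.318  0.861]
```

>>> move_arm(series="0 0 0 0.2 -0.18 0 -1;0 0 0 0.45 -0.4 0 -1;0 0 0 0.65 -0.55 0 -1;0 0 0 0.77 -0.66 0 -1;0 0 0 0.77 -0.66 0 -1;0 0 0 0.77 -0.66 0 -1;0 0 0 0.77 -0.66 0 -1;0 0 0 0.77 -0.66 0 -1")

```text
time: 32.7
tool_pos: [0.5813, 0.1689, 0.2472]
tcp_rot: [2.163, -2.279, -0.001]
wrist_force: [-0.1, -0.0, -0.1]
width: 0.292
```

>>> move_arm(series="0 0 0 0.2 -0.18 0 -1;0 0 0 0.45 -0.4 0 -1;0 0 0 0.65 -0.55 0.2 -1;0 0 0 0.765 -0.66 0.4 -1;0 0 0 0.765 -0.66 0.6 -1;0 0 0 0.765 -0.66 0.8 -1;0 0 0 0.765 -0.66 0.86 -1;0 0 0 0.765 -0.66 0.86 -1")

```text
time: 33.5
tool_pos: [0.6426, 0.0887, 0.16]
tcp_rot: [2.161, -2.278, -0.003]
wrist_force: [0.7, 0.0, -0.9]
width: 0.291
```

```bash
python3 - <<'E'
from h import *
delta([.643,.0873,.108],-1.625)
cam('wrist','w20.png')
E
```

```text
t 33.5 cur [0.6426 0.0887 0.16  ] yaw -1.624 q6 1.72 w 0.291
turn [ 0.0013 -0.0002  0.0007] shift [ 0.013 -0.006  0.52 ]
```

View pics/w20.png

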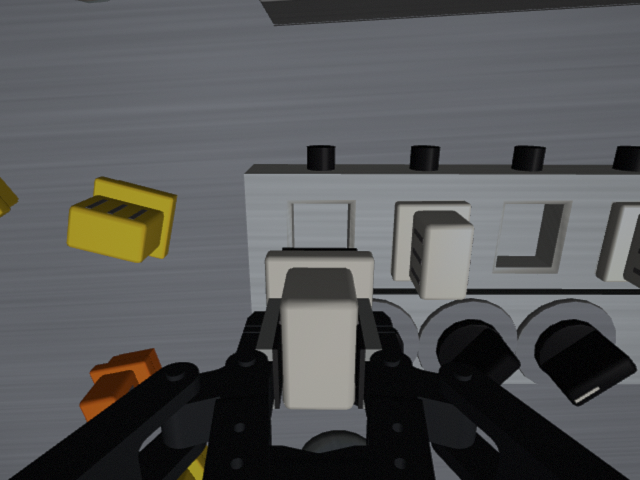

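>>> move_arm(series="0 0 0 0.01 -0.005 0.1 -1;0 0 0 0.02 -0.005 0.25 -1;0 0 0 0.02 -0.005 0.35 -1;0 0 0 0.02 -0.005 0.42 -1;0 0 0 0.02 -0.005 0.47 -1;0 0 0 0.02 -0.005 0.52 -1;0 0 0 0.02 -0.005 0.52 -1;0 0 0 0.02 -0.005 0.52 -1")

```text
time: 34.35
tool_pos: [0.6443, 0.0861, 0.1094]
tcp_rot: [-2.161, 2.28, -0.0]
wrist_force: [-0.1, 0.7, -0.9]
width: 0.292
```

```bash
python3 - <<'E'
from h import *
delta([.643,.0873,.0785],-1.625)
cam('wrist','w21.png')
E
```

```text
t 34.35 cur [0.6443 0.0861 0.1094] yaw -1.625 q6 1.72 w 0.292
turn [-0.0001  0.      0.0002] shift [-0.011  0.013  0.309]
```

View pics/w21.png

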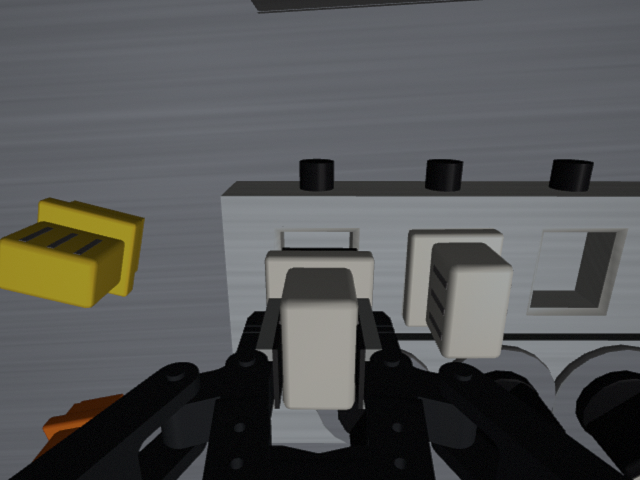

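Socket 1 mouth (277-358) vs foot (282-356): correct 0.7 mm and insert.

>>> move_arm(series="0 0 0 -0.008 0.01 0.05 -1;0 0 0 -0.008 0.012 0.1 -1;0 0 0 -0.008 0.012 0.15 -1;0 0 0 -0.008 0.012 0.2 -1;0 0 0 -0.008 0.012 0.25 -1;0 0 0 -0.008 0.012 0.29 -1;0 0 0 -0.008 0.012 0.32 -1;0 0 0 -0.008 0.012 0.32 -1")

```text
time: 35.2
tool_pos: [0.6436, 0.087, 0.0782]
tcp_rot: [-2.16, 2.28, -0.001]
wrist_force: [0.8, -0.9, 4.6]
width: 0.292
```

```bash
python3 - <<'E'
from h import *
delta([.643,.0873,.0785],-1.625)
cam('wrist','w22.png')
E
```

```text
t 35.2 cur [0.6436 0.087  0.0782] yaw -1.625 q6 1.72 w 0.292
turn [-0.0005  0.      0.0002] shift [-0.003  0.006 -0.003]
```

View pics/w22.png

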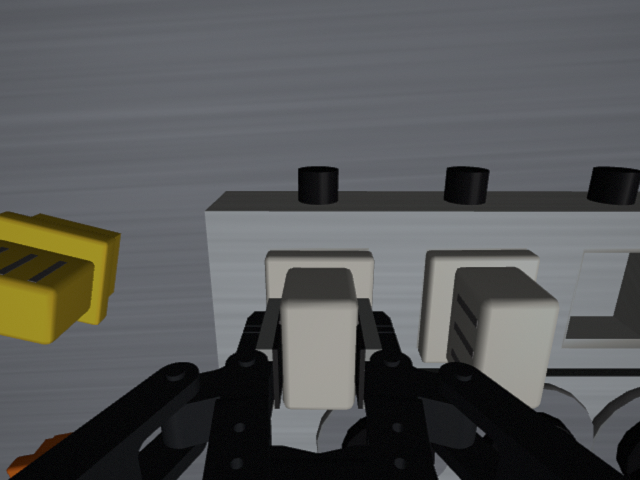

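>>> move_arm(series="0 0 0 0 0 0.01 -1;0 0 0 0 0 0.02 -1;0 0 0 0 0 0.01 -0.4;0 0 0 0 0 0 0;0 0 0 0 0 0 0;0 0 0 0 0 0 0;0 0 0 0 0 -0.2 0;0 0 0 0 0 -0.5 0")

```text
time: 36.05
tool_pos: [0.6401, 0.0867, 0.1241]
tcp_rot: [2.157, -2.276, -0.007]
wrist_force: [0.3, -0.6, -0.1]
width: 0.5
```

>>> move_arm(series="0 0 0 0 0 -0.4 0;0 0 0 0.2 0.1 -0.8 0;0 0 0 0.4 0.2 -1 0;0 0 0 0.7 0.4 -1 0;0 0 0 0.7 0.4 -1 0;0 0 0 0.7 0.4 -1 0;0 0 0 0.7 0.4 -1 0;0 0 0 0.7 0.4 -1 0")

```text
time: 36.85
tool_pos: [0.5994, 0.0199, 0.2265]
tcp_rot: [2.161, -2.279, -0.001]
wrist_force: [0.2, -0.6, -0.8]
width: 0.501
```

```bash
python3 - <<'E'
from h import *
delta([.6,.03,.25],-1.625)
p,K,c2w,c=cam('wrist','w23.png');np.savez('w23.npz',K=K,c2w=c2w);cam('top','t23.png');cam('scene','s23.png')
im=cv2.imread('pics/s23.png'); cv2.imwrite('pics/s23c.png',cv2.resize(im[190:370,220:400],None,fx=3.3,fy=3.3,interpolation=cv2.INTER_CUBIC))
E
```

```text
t 36.85 cur [0.5994 0.0199 0.2265] yaw -1.624 q6 1.62 w 0.501
turn [0.0005 0.0001 0.0006] shift [-0.101 -0.    -0.235]
```

View pics/w23.png

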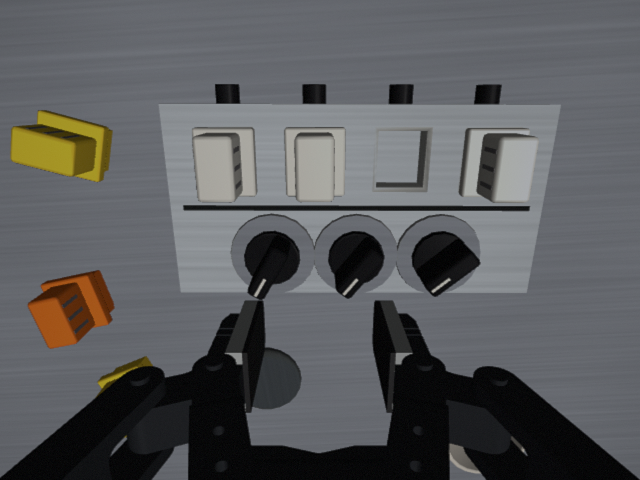

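View pics/t23.png

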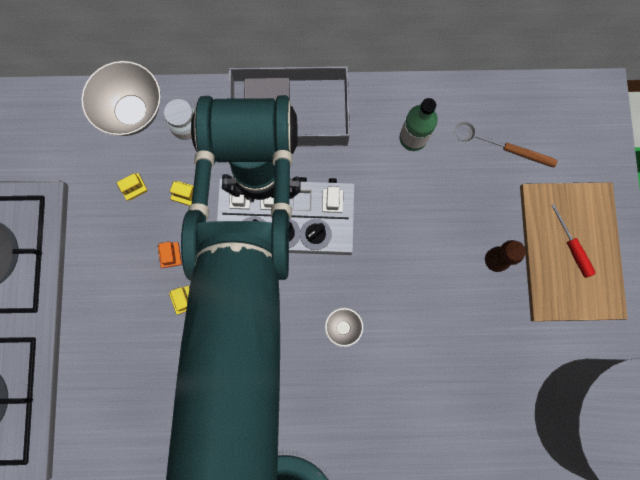

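View pics/s23c.png

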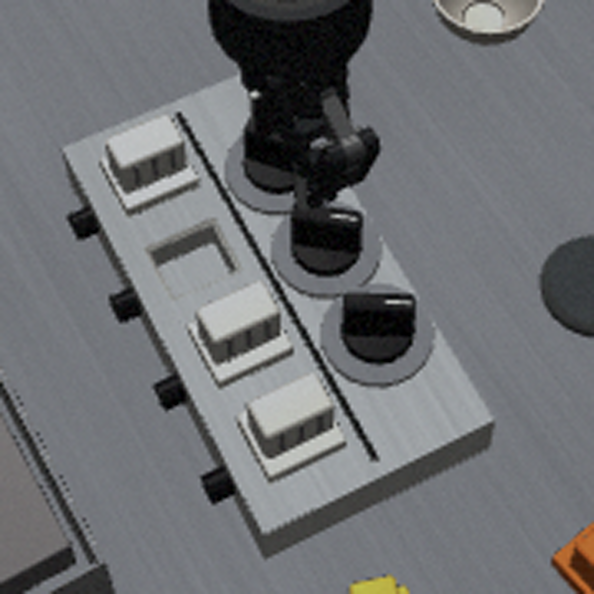

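All three modules sit flat (scene crop and wrist view); no fourth white one on the worktop. Now the left knob: turn the wrist the long way so one grip covers the whole stroke.

```bash
python3 - <<'E'
from h import *
delta([.5667,.0584,.22],1.09)
d=np.load('w23.npz');K,c2w=d['K'],d['c2w']
for n,P in dict(L=(.5667,.0584,.084),M=(.5631,-.0075,.084),R=(.5595,-.0734,.084)).items(): print(n,proj(P,K,c2w).round(0))
E
```

```text
t 37.0 cur [0.5994 0.0198 0.2267] yaw -1.624 q6 1.62 w 0.501
turn [ 1.0000e-04  5.0000e-04 -1.2957e+00] shift [-0.368  0.347  0.068]
L [267. 275.]
M [361. 275.]
R [454. 275.]
```

>>> move_arm(series="0 0 -0.07 -0.1 0.1 0 0;0 0 -0.14 -0.2 0.2 0 0;0 0 -0.21 -0.37 0.35 0 0;0 0 -0.28 -0.37 0.35 0 0;0 0 -0.35 -0.37 0.35 0 0;0 0 -0.42 -0.37 0.35 0 0;0 0 -0.49 -0.37 0.35 0 0;0 0 -0.55 -0.37 0.35 0 0")

```text
time: 37.8
tool_pos: [0.5664, 0.0585, 0.2271]
tcp_rot: [3.057, -0.726, -0.0]
wrist_force: [0.4, -0.9, 0.5]
width: 0.499
```

>>> move_arm(series="0 0 -0.07 0 0 0 0;0 0 -0.14 0 0 0 0;0 0 -0.21 0 0 0 0;0 0 -0.28 0 0 0 0;0 0 -0.35 0 0 0 0;0 0 -0.42 0 0 0 0;0 0 -0.49 0 0 0 0;0 0 -0.55 0 0 0 0")

```text
time: 38.6
tool_pos: [0.5664, 0.0585, 0.2271]
tcp_rot: [-2.959, -1.056, 0.001]
wrist_force: [0.1, 0.2, 0.6]
width: 0.5
```

>>> move_arm(series="0 0 -0.07 0 0 0 0;0 0 -0.14 0 0 0 0;0 0 -0.195 0 0 0 0;0 0 -0.195 0 0 0 0;0 0 -0.195 0 0 0 0;0 0 -0.195 0 0 0 0;0 0 -0.195 0 0 0 0;0 0 -0.195 0 0 0 0")

```text
time: 39.4
tool_pos: [0.5663, 0.0581, 0.2273]
tcp_rot: [2.689, 1.625, 0.0]
wrist_force: [-0.4, -0.0, 0.9]
width: 0.498
```

```bash
python3 - <<'E'
from h import *
delta([.5667,.0584,.22],1.09)
p,K,c2w,c=cam('wrist','w24.png');np.savez('w24.npz',K=K,c2w=c2w)
for n,P in dict(L=(.5667,.0584,.084),M=(.5631,-.0075,.084),R=(.5595,-.0734,.084)).items(): print(n,proj(P,K,c2w).round(1))
im=cv2.imread('pics/w24.png')
cv2.imwrite('pics/w24c.png',cv2.resize(im[130:330,220:460],None,fx=3.3,fy=3,interpolation=cv2.INTER_CUBIC) if 0 else cv2.resize(im[130:310,220:460],None,fx=3.3,fy=3.3,interpolation=cv2.INTER_CUBIC))
E
```

```text
t 39.4 cur [0.5663 0.0581 0.2273] yaw 1.087 q6 -1.03 w 0.498
turn [ 0.     -0.     -0.0014] shift [0.005 0.002 0.073]
L [318.1 228.6]
M [232.9 265.8]
R [152.8 300.8]
```

View pics/w24.png

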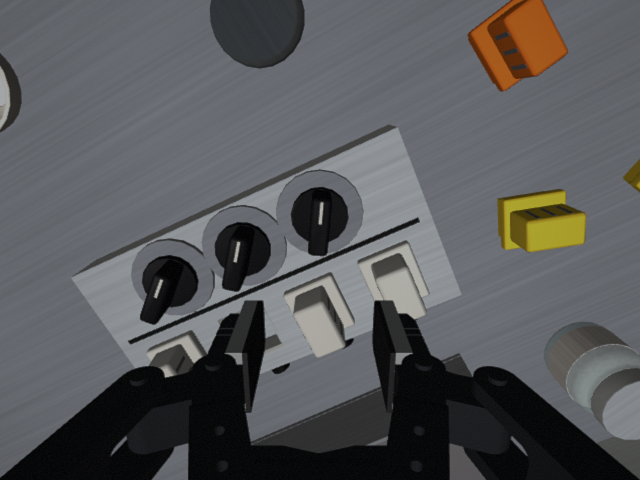

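View pics/w24c.png

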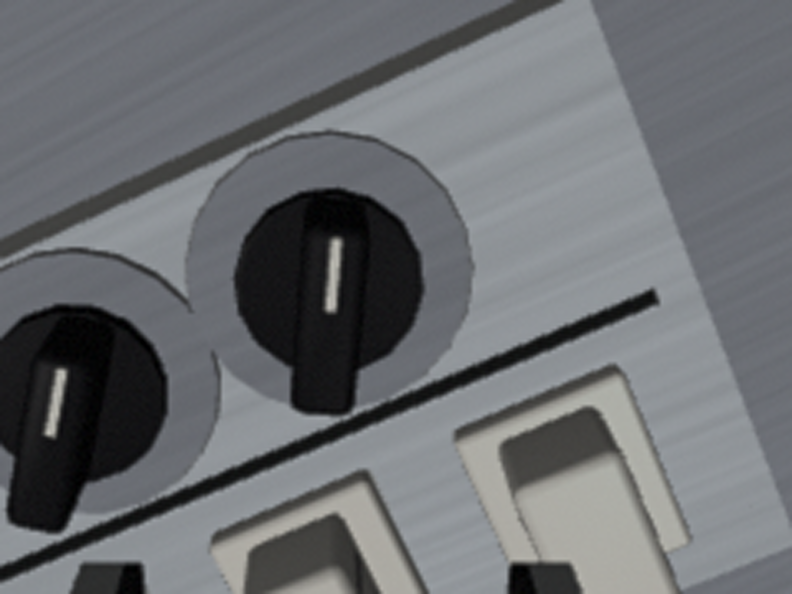

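```bash
python3 - <<'E'
from h import *
d=np.load('w24.npz');K,c2w=d['K'],d['c2w']
f=lambda L:[(220+a/3.3-.3,130+b/3.3-.3) for a,b in L]
quad(f([(303,228),(368,230),(353,412),(293,409)]),.084,K,c2w)
quad(f([(43,348),(110,355),(67,530),(9,522)]),.084,K,c2w)
m=f([(336,238),(330,312)]);a,b=[ray(*x,K,c2w,.084) for x in m];print('mark',a,b,np.arctan2(*(b-a)[1::-1]))
delta([.5667,.0584,.081],1.09)
E
```

```text
c [0.5662 0.0597] yaw long -0.548 yaw short 1.045 len [0.0392 0.0132 0.0395 0.0127]
c [ 0.5628 -0.004 ] yaw long -0.745 yaw short 0.957 len [0.0411 0.014  0.0418 0.0127]
mark [0.55116738 0.06914453 0.084     ] [0.56446204 0.06081705 0.084     ] -0.5595892982542784
t 39.45 cur [0.5663 0.0581 0.2273] yaw 1.087 q6 -1.03 w 0.501
turn [ 0.     -0.     -0.0013] shift [0.005 0.002 1.463]
```

>>> move_arm(series="0 0 0.032 0.008 0 0.3 0;0 0 0.032 0.008 0 0.6 0;0 0 0.032 0.008 0 0.8 0;0 0 0.032 0.008 0 0.9 0;0 0 0.032 0.008 0 0.96 0;0 0 0.032 0.008 0 0.96 0;0 0 0.032 0.008 0 0.96 0;0 0 0.032 0.008 0 0.96 0")

```text
time: 40.25
tool_pos: [0.5677, 0.0588, 0.1328]
tcp_rot: [2.74, 1.534, 0.004]
wrist_force: [-0.3, 0.0, -0.5]
width: 0.5
```

```bash
python3 - <<'E'
from h import *
delta([.5664,.0588,.081],1.02)
p,K,c2w,c=cam('wrist','w25.png')
E
```

```text
t 40.25 cur [0.5677 0.0588 0.1328] yaw 1.021 q6 -0.96 w 0.5
turn [ 0.001  -0.0007  0.0003] shift [-0.008 -0.012  0.517]
```

View pics/w25.png

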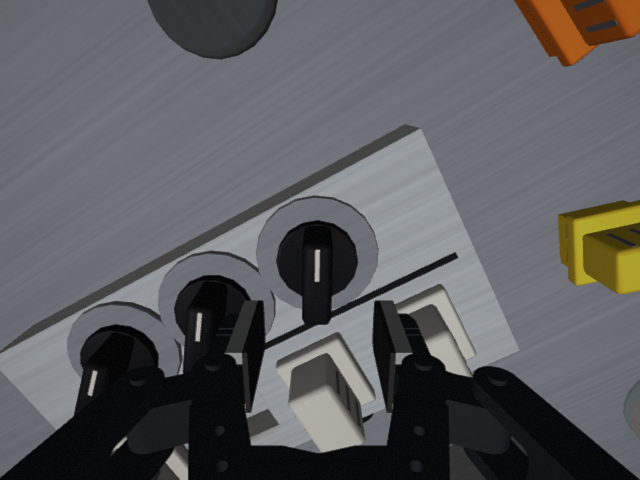

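Bar aligned between pads. Narrow the opening, descend, grip.

>>> move_arm(series="0 0 0 -0.005 -0.008 0.1 -0.3;0 0 0 -0.005 -0.008 0.2 -0.3;0 0 0 -0.005 -0.008 0.3 -0.3;0 0 0 -0.005 -0.008 0.4 -0.3;0 0 0 -0.005 -0.008 0.47 -0.3;0 0 0 -0.005 -0.008 0.51 -0.3;0 0 0 -0.005 -0.008 0.51 -0.3;0 0 0 -0.005 -0.008 0.51 -0.3")

```text
time: 41.1
tool_pos: [0.566, 0.0588, 0.0804]
tcp_rot: [2.741, 1.535, 0.0]
wrist_force: [0.4, -0.5, 0.5]
width: 0.35
```

>>> move_arm(series="0 0 0 0 0 0 -0.6;0 0 0 0 0 0 -0.8;0 0 0 0 0 0 -1;0 0 0 0 0 0 -1;0 0 0 0 0 0 -1;0 0 0 0 0 0 -1;0 0 0 0 0 0 -1;0 0 0 0 0 0 -1", squeeze=50)

```text
time: 41.9
tool_pos: [0.5663, 0.0588, 0.081]
tcp_rot: [2.741, 1.534, 0.002]
wrist_force: [-0.7, 1.1, 5.5]
width: 0.152
```

```bash
python3 - <<'E'
from h import *
delta([.5664,.0588,.081],1.02); s=bot.read_state(); print(s['wrist_force'],s['torque'])
E
```

```text
t 41.9 cur [0.5663 0.0588 0.081 ] yaw 1.021 q6 -0.96 w 0.152
turn [ 0.0004 -0.0003  0.0003] shift [ 0.001  0.001 -0.   ]
[-0.70142325  1.12928702  5.48216633] [-0.02929045  0.09383886  0.0621174 ]
```

>>> move_arm(series="0 0 0.05 0 0 0 -1;0 0 0.11 0 0 0 -1;0 0 0.17 0 0 0 -1;0 0 0.23 0 0 0 -1;0 0 0.3 0 0 0 -1;0 0 0.37 0 0 0 -1;0 0 0.44 0 0 0 -1;0 0 0.5 0 0 0 -1")

```text
time: 42.7
tool_pos: [0.5667, 0.059, 0.081]
tcp_rot: [-3.141, 0.05, -0.003]
wrist_force: [0.4, 1.2, 4.8]
width: 0.157
```

```bash
python3 - <<'E'
from h import *
delta([.5664,.0588,.081],1.02); s=bot.read_state(); print(s['wrist_force'],s['torque']);cam('wrist','w26.png')
E
```

```text
t 42.7 cur [0.5667 0.059  0.081 ] yaw -0.032 q6 0.09 w 0.157
turn [ 3.000e-04 -1.000e-03 -5.023e-01] shift [-0.003  0.003 -0.   ]
[0.37141109 1.21437785 4.78898964] [ 0.05127936 -0.0227096   0.05063049]
```

View pics/w26.png

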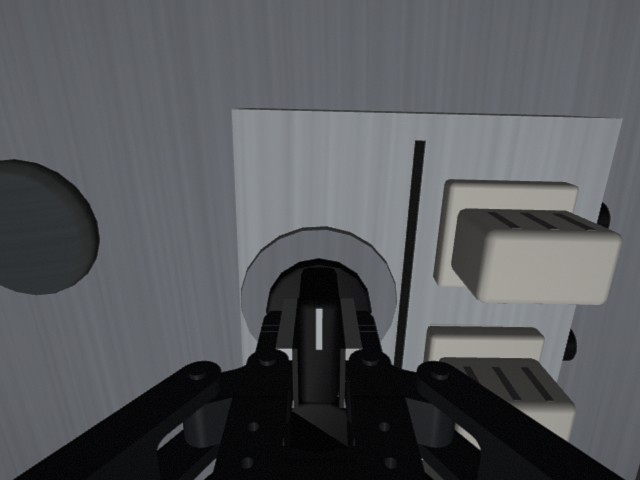

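Knob turns with the jaws. Continue.

>>> move_arm(series="0 0 0.06 0 0 0 -1;0 0 0.12 0 0 0 -1;0 0 0.18 0 0 0 -1;0 0 0.24 0 0 0 -1;0 0 0.31 0 0 0 -1;0 0 0.38 0 0 0 -1;0 0 0.44 0 0 0 -1;0 0 0.5 0 0 0 -1")

```text
time: 43.55
tool_pos: [0.5671, 0.0588, 0.081]
tcp_rot: [-2.696, 1.609, -0.004]
wrist_force: [2.0, 0.2, 3.6]
width: 0.151
```

>>> move_arm(series="0 0 0.06 0 0 0 -1;0 0 0.12 0 0 0 -1;0 0 0.18 0 0 0 -1;0 0 0.24 0 0 0 -1;0 0 0.3 0 0 0 -1;0 0 0.36 0 0 0 -1;0 0 0.41 0 0 0 -1;0 0 0.43 0 0 0 -1")

```text
time: 44.35
tool_pos: [0.5672, 0.0583, 0.081]
tcp_rot: [-1.73, 2.62, -0.004]
wrist_force: [2.5, -1.6, 3.6]
width: 0.152
```

```bash
python3 - <<'E'
from h import *
delta([.5664,.0588,.081],1.02); s=bot.read_state(); print(s['wrist_force'],s['torque'],s['joint_torque'][5]);cam('wrist','w27.png')
E
```

```text
t 44.35 cur [0.5672 0.0583 0.081 ] yaw -1.975 q6 2.03 w 0.152
turn [-6.0000e-04 -2.2000e-03 -1.4298e+00] shift [-0.001  0.009  0.   ]
[ 2.50646456 -1.55661956  3.64085881] [-0.24207447 -0.22652579  0.08330633] -0.0012639207125175744
```

View pics/w27.png

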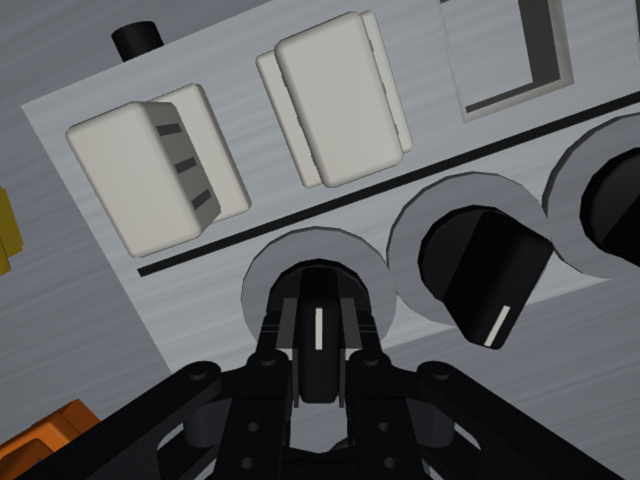

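>>> move_arm(series="0 0 0.015 0 0 0 -1;0 0 0.03 0 0 0 -1;0 0 0.045 0 0 0 -1;0 0 0.055 0 0 0 -1;0 0 0.065 0 0 0 -1;0 0 0.07 0 0 0 -1;0 0 0.07 0 0 0 -1;0 0 0.07 0 0 0 -1")

```text
time: 45.2
tool_pos: [0.5671, 0.0583, 0.081]
tcp_rot: [-1.539, 2.737, -0.004]
wrist_force: [4.4, -3.8, 4.2]
width: 0.153
```

```bash
python3 - <<'E'
from h import *
delta([.5664,.0588,.081],1.02); s=bot.read_state(); print(s['wrist_force'],s['torque'],s['joint_torque'][5]);cam('wrist','w28.png')
E
```

```text
t 45.2 cur [0.5671 0.0583 0.081 ] yaw -2.117 q6 2.18 w 0.153
turn [-2.0000e-04 -2.5000e-03 -1.4978e+00] shift [-0.001  0.008  0.   ]
[ 4.4351003  -3.80600451  4.19897973] [-0.49495024 -0.6437214   1.36738994] 1.3692444562911987
```

View pics/w28.png

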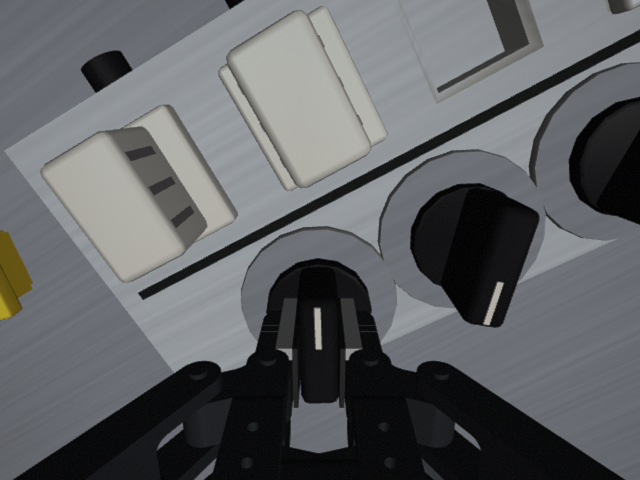

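Torque rose to 1.4 N·m: left knob at its stop (≈3.6). Release, lift, rewind to the middle knob.

>>> move_arm(series="0 0 -0.01 0 0 0 -1;0 0 -0.01 0 0 0 -0.8;0 0 -0.01 0 0 0 -0.5;0 0 -0.01 0 0 0 -0.3;0 0 -0.01 0 0 0 -0.3;0 0 -0.01 0 0 -0.3 -0.3;0 0 -0.01 0 0 -0.7 -0.3;0 0 -0.01 0 0 -1 -0.3")

```text
time: 46.05
tool_pos: [0.5652, 0.059, 0.1813]
tcp_rot: [1.562, -2.725, -0.002]
wrist_force: [1.6, 0.1, 0.2]
width: 0.349
```

```bash
python3 - <<'E'
from h import *
delta([.5628,-.0071,.22],.87); cam('wrist','w29.png')
E
```

```text
t 46.05 cur [0.5652 0.059  0.1813] yaw -2.1 q6 2.16 w 0.349
turn [ 2.0000e-04  9.0000e-04 -1.4182e+00] shift [ 0.583 -0.313 -0.388]
```

View pics/w29.png

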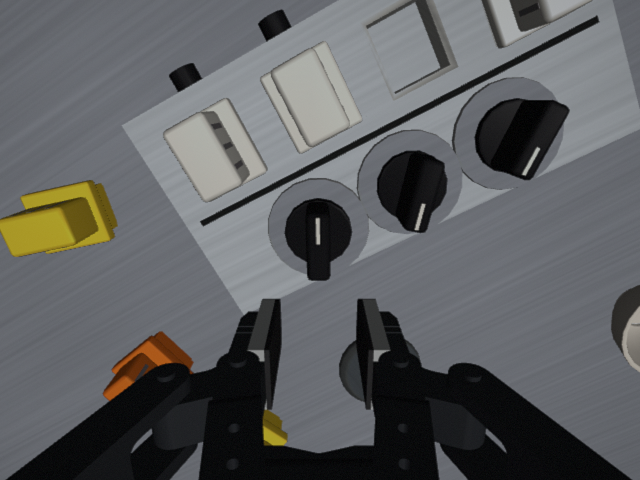

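>>> move_arm(series="0 0 -0.07 0.2 -0.1 -0.2 -0.3;0 0 -0.14 0.4 -0.2 -0.39 -0.3;0 0 -0.21 0.58 -0.31 -0.39 -0.3;0 0 -0.28 0.58 -0.31 -0.39 -0.3;0 0 -0.35 0.58 -0.31 -0.39 -0.3;0 0 -0.42 0.58 -0.31 -0.39 -0.3;0 0 -0.49 0.58 -0.31 -0.39 -0.3;0 0 -0.55 0.58 -0.31 -0.39 -0.3")

```text
time: 46.9
tool_pos: [0.5623, -0.0067, 0.2182]
tcp_rot: [2.799, -1.426, -0.004]
wrist_force: [-0.1, 0.1, 0.3]
width: 0.349
```

>>> move_arm(series="0 0 -0.07 0 0 0 -0.3;0 0 -0.14 0 0 0 -0.3;0 0 -0.21 0 0 0 -0.3;0 0 -0.28 0 0 0 -0.3;0 0 -0.35 0 0 0 -0.3;0 0 -0.42 0 0 0 -0.3;0 0 -0.49 0 0 0 -0.3;0 0 -0.55 0 0 0 -0.3")

```text
time: 47.7
tool_pos: [0.5623, -0.0066, 0.2182]
tcp_rot: [-3.124, -0.328, 0.003]
wrist_force: [-0.2, 0.4, -0.6]
width: 0.351
```

>>> move_arm(series="0 0 -0.07 0 0 0 -0.3;0 0 -0.14 0 0 0 -0.3;0 0 -0.21 0 0 0 -0.3;0 0 -0.28 0 0 0 -0.3;0 0 -0.318 0 0 0 -0.3;0 0 -0.318 0 0 0 -0.3;0 0 -0.318 0 0 0 -0.3;0 0 -0.318 0 0 0 -0.3")

```text
time: 48.5
tool_pos: [0.5629, -0.0068, 0.2189]
tcp_rot: [-2.85, -1.321, 0.001]
wrist_force: [-0.0, 0.3, -0.8]
width: 0.35
```

```bash
python3 - <<'E'
from h import *
delta([.5628,-.0071,.135],.87)
p,K,c2w,c=cam('wrist','w30.png');np.savez('w30.npz',K=K,c2w=c2w)
im=cv2.imread('pics/w30.png')
cv2.imwrite('pics/w30c.png',cv2.resize(im[150:300,220:420],None,fx=4,fy=4,interpolation=cv2.INTER_CUBIC))
E
```

```text
t 48.5 cur [ 0.5629 -0.0068  0.2189] yaw 0.868 q6 -0.93 w 0.35
turn [-0.0003  0.0002 -0.0007] shift [-0.002  0.002  0.839]
```

View pics/w30c.png

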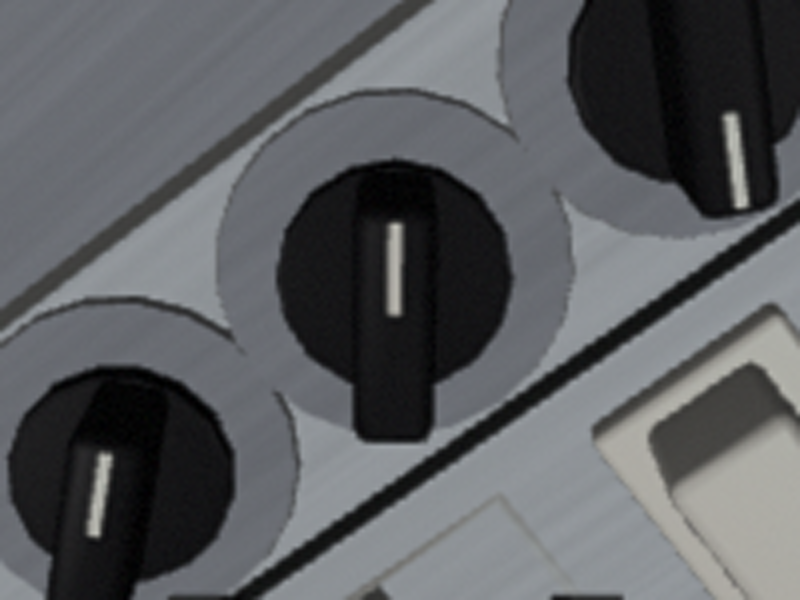

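View pics/w30.png

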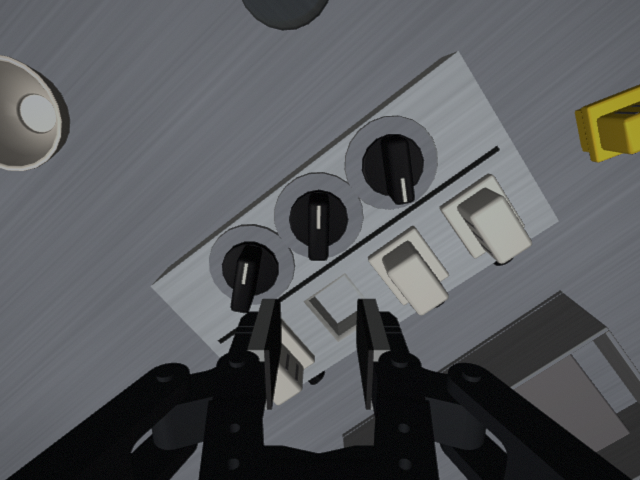

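Middle bar is exactly along the tool (x≈318). Descend and grip.

>>> move_arm(series="0 0 0 0 0 0.3 -0.3;0 0 0 0 0 0.6 -0.3;0 0 0 0 0 0.8 -0.3;0 0 0 0 0 0.9 -0.3;0 0 0 0 0 0.96 -0.3;0 0 0 0 0 0.96 -0.3;0 0 0 0 0 0.96 -0.3;0 0 0 0 0 0.96 -0.3")

```text
time: 49.35
tool_pos: [0.5643, -0.007, 0.1247]
tcp_rot: [2.848, 1.323, 0.003]
wrist_force: [0.2, 0.7, 1.2]
width: 0.35
```

```bash
python3 - <<'E'
from h import *
delta([.5628,-.0071,.081],.868)
p,K,c2w,c=cam('wrist','w31.png')
E
```

```text
t 49.35 cur [ 0.5643 -0.007   0.1247] yaw 0.87 q6 -0.93 w 0.35
turn [ 0.0009 -0.0007  0.0008] shift [-0.011 -0.011  0.437]
```

View pics/w31.png

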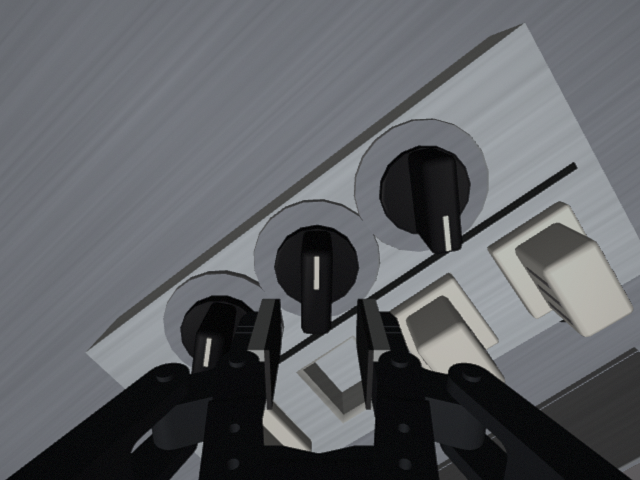

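>>> move_arm(series="0 0 0 -0.006 -0.008 0.1 -0.3;0 0 0 -0.006 -0.008 0.2 -0.3;0 0 0 -0.006 -0.008 0.3 -0.3;0 0 0 -0.006 -0.008 0.38 -0.3;0 0 0 -0.006 -0.008 0.42 -0.3;0 0 0 -0.006 -0.008 0.43 -0.3;0 0 0 -0.006 -0.008 0.43 -0.3;0 0 0 -0.006 -0.008 0.43 -0.3")

```text
time: 50.2
tool_pos: [0.5626, -0.0069, 0.0807]
tcp_rot: [2.849, 1.324, 0.001]
wrist_force: [-0.3, 0.7, 0.4]
width: 0.347
```

>>> move_arm(series="0 0 0 0 0 0 -0.6;0 0 0 0 0 0 -0.8;0 0 0 0 0 0 -1;0 0 0 0 0 0 -1;0 0 0 0 0 0 -1;0 0 0 0 0 0 -1;0 0 0 0 0 0 -1;0 0 0 0 0 0 -1")

```text
time: 51.0
tool_pos: [0.5626, -0.007, 0.0809]
tcp_rot: [2.849, 1.324, 0.001]
wrist_force: [-0.9, -1.0, 5.5]
width: 0.154
```

>>> move_arm(series="0 0 0.05 0 0 0 -1;0 0 0.11 0 0 0 -1;0 0 0.17 0 0 0 -1;0 0 0.23 0 0 0 -1;0 0 0.3 0 0 0 -1;0 0 0.37 0 0 0 -1;0 0 0.44 0 0 0 -1;0 0 0.5 0 0 0 -1")

```text
time: 51.8
tool_pos: [0.5632, -0.0068, 0.0809]
tcp_rot: [-3.128, 0.287, -0.003]
wrist_force: [0.9, 0.6, 3.4]
width: 0.151
```

>>> move_arm(series="0 0 0.06 0 0 0 -1;0 0 0.12 0 0 0 -1;0 0 0.18 0 0 0 -1;0 0 0.24 0 0 0 -1;0 0 0.31 0 0 0 -1;0 0 0.38 0 0 0 -1;0 0 0.44 0 0 0 -1;0 0 0.5 0 0 0 -1")

```text
time: 52.6
tool_pos: [0.5637, -0.0072, 0.081]
tcp_rot: [-2.565, 1.811, -0.004]
wrist_force: [2.1, -0.7, 3.1]
width: 0.155
```

>>> move_arm(series="0 0 0.06 0 0 0 -1;0 0 0.12 0 0 0 -1;0 0 0.18 0 0 0 -1;0 0 0.24 0 0 0 -1;0 0 0.3 0 0 0 -1;0 0 0.35 0 0 0 -1;0 0 0.37 0 0 0 -1;0 0 0.37 0 0 0 -1")

```text
time: 53.4
tool_pos: [0.5636, -0.0076, 0.081]
tcp_rot: [-1.697, 2.641, -0.004]
wrist_force: [2.4, -4.2, 3.2]
width: 0.155
```

```bash
python3 - <<'E'
from h import *
delta([.5628,-.0071,.081],.868); s=bot.read_state(); print(s['wrist_force'],s['torque'],s['joint_torque'][5]);cam('wrist','w32.png')
E
```

```text
t 53.4 cur [ 0.5636 -0.0076  0.081 ] yaw -2.0 q6 1.94 w 0.155
turn [-5.0000e-04 -2.2000e-03 -1.3691e+00] shift [-0.001  0.01  -0.   ]
[ 2.43178812 -4.21496048  3.24824277] [-0.60388918 -0.30868685 -0.06544559] 0.24409971199929714
```

View pics/w32.png

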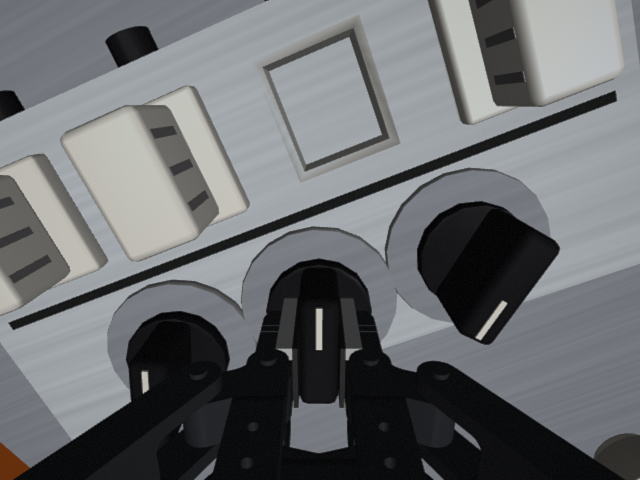

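>>> move_arm(series="0 0 0.015 0 0 0 -1;0 0 0.03 0 0 0 -1;0 0 0.045 0 0 0 -1;0 0 0.055 0 0 0 -1;0 0 0.065 0 0 0 -1;0 0 0.065 0 0 0 -1;0 0 0.065 0 0 0 -1;0 0 0.065 0 0 0 -1")

```text
time: 54.25
tool_pos: [0.5636, -0.0076, 0.081]
tcp_rot: [-1.522, 2.747, -0.006]
wrist_force: [3.2, -3.1, 2.6]
width: 0.153
```

```bash
python3 - <<'E'
from h import *
delta([.5628,-.0071,.081],.868); s=bot.read_state(); print(s['wrist_force'],s['torque'],s['joint_torque'][5]);cam('wrist','w33.png')
E
```

```text
t 54.25 cur [ 0.5636 -0.0076  0.081 ] yaw -2.13 q6 2.08 w 0.153
turn [ 1.0000e-04 -2.7000e-03 -1.4314e+00] shift [-0.     0.009 -0.   ]
[ 3.2462904  -3.13240502  2.59324946] [-0.65829616 -0.54063213  1.62278644] 1.6085418686270714
```

View pics/w33.png

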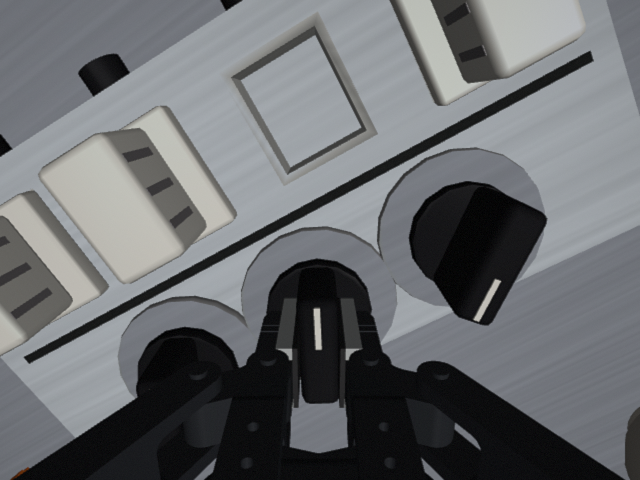

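Middle knob at its stop (1.6 N·m). Release, lift, on to the right knob.

>>> move_arm(series="0 0 -0.01 0 0 0 -1;0 0 -0.01 0 0 0 -0.8;0 0 -0.01 0 0 0 -0.5;0 0 -0.01 0 0 0 -0.3;0 0 -0.01 0 0 0 -0.3;0 0 -0.01 0 0 -0.3 -0.3;0 0 -0.01 0 0 -0.7 -0.3;0 0 -0.01 0 0 -1 -0.3")

```text
time: 55.1
tool_pos: [0.5619, -0.0066, 0.1815]
tcp_rot: [1.543, -2.736, -0.001]
wrist_force: [0.4, -0.6, 0.8]
width: 0.351
```

```bash
python3 - <<'E'
from h import *
delta([.5592,-.073,.22],.75)
E
```

```text
t 55.1 cur [ 0.5619 -0.0066  0.1815] yaw -2.115 q6 2.06 w 0.351
turn [-1.0000e-04  5.0000e-04 -1.3679e+00] shift [ 0.582 -0.32  -0.385]
```

>>> move_arm(series="0 0 -0.07 0.2 -0.1 -0.2 -0.3;0 0 -0.14 0.4 -0.2 -0.39 -0.3;0 0 -0.21 0.58 -0.32 -0.39 -0.3;0 0 -0.28 0.58 -0.32 -0.39 -0.3;0 0 -0.35 0.58 -0.32 -0.39 -0.3;0 0 -0.42 0.58 -0.32 -0.39 -0.3;0 0 -0.49 0.58 -0.32 -0.39 -0.3;0 0 -0.55 0.58 -0.32 -0.39 -0.3")

```text
time: 55.9
tool_pos: [0.5589, -0.0727, 0.2186]
tcp_rot: [-2.788, 1.447, 0.003]
wrist_force: [1.0, -0.4, -0.4]
width: 0.35
```

>>> move_arm(series="0 0 -0.07 0 0 0 -0.3;0 0 -0.14 0 0 0 -0.3;0 0 -0.21 0 0 0 -0.3;0 0 -0.28 0 0 0 -0.3;0 0 -0.35 0 0 0 -0.3;0 0 -0.42 0 0 0 -0.3;0 0 -0.49 0 0 0 -0.3;0 0 -0.55 0 0 0 -0.3")

```text
time: 56.7
tool_pos: [0.5589, -0.0727, 0.2186]
tcp_rot: [-3.126, -0.305, 0.002]
wrist_force: [0.4, -0.0, 0.2]
width: 0.35
```

>>> move_arm(series="0 0 -0.07 0 0 0 -0.3;0 0 -0.14 0 0 0 -0.3;0 0 -0.21 0 0 0 -0.3;0 0 -0.268 0 0 0 -0.3;0 0 -0.268 0 0 0 -0.3;0 0 -0.268 0 0 0 -0.3;0 0 -0.268 0 0 0 -0.3;0 0 -0.268 0 0 0 -0.3")

```text
time: 57.5
tool_pos: [0.5595, -0.073, 0.2192]
tcp_rot: [-2.924, -1.149, 0.0]
wrist_force: [1.2, 0.3, 0.1]
width: 0.348
```

```bash
python3 - <<'E'
from h import *
delta([.5592,-.073,.081],.75)
p,K,c2w,c=cam('wrist','w34.png');np.savez('w34.npz',K=K,c2w=c2w)
im=cv2.imread('pics/w34.png')
cv2.imwrite('pics/w34c.png',cv2.resize(im[150:300,220:420],None,fx=4,fy=4,interpolation=cv2.INTER_CUBIC))
E
```

```text
t 57.5 cur [ 0.5595 -0.073   0.2192] yaw 0.749 q6 -0.92 w 0.348
turn [-0.0001  0.     -0.0004] shift [-0.002 -0.002  1.382]
```

View pics/w34c.png

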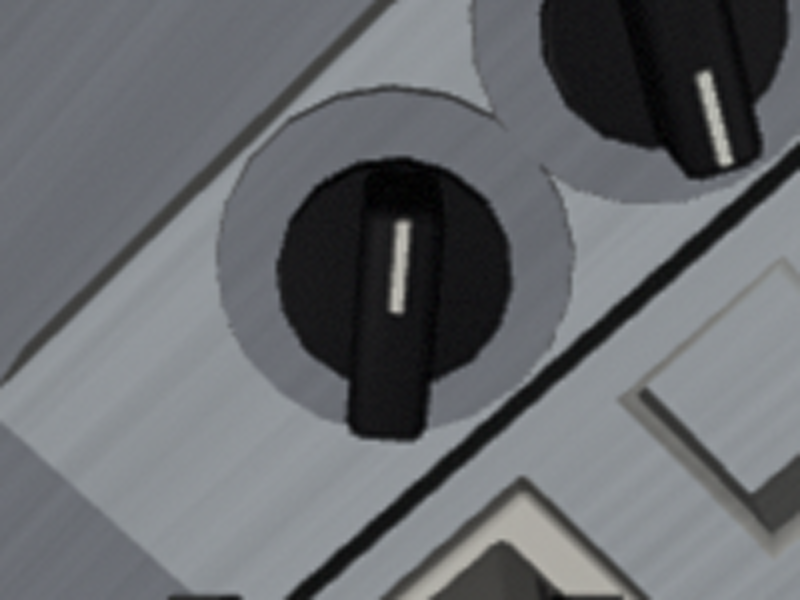

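Right bar leans ~0.06 rad clockwise; correct and go down.

>>> move_arm(series="0 0 0.028 0 0 0.3 -0.3;0 0 0.028 0 0 0.6 -0.3;0 0 0.028 0 0 0.8 -0.3;0 0 0.028 0 0 0.9 -0.3;0 0 0.028 0 0 0.94 -0.3;0 0 0.028 0 0 0.94 -0.3;0 0 0.028 0 0 0.94 -0.3;0 0 0.028 0 0 0.94 -0.3")

```text
time: 58.35
tool_pos: [0.5606, -0.0733, 0.1268]
tcp_rot: [2.954, 1.065, 0.004]
wrist_force: [-0.5, -0.6, 0.1]
width: 0.353
```

```bash
python3 - <<'E'
from h import *
delta([.5592,-.073,.081],.69)
p,K,c2w,c=cam('wrist','w35.png')
E
```

```text
t 58.35 cur [ 0.5606 -0.0733  0.1268] yaw 0.692 q6 -0.87 w 0.353
turn [ 0.0009 -0.0008  0.0009] shift [-0.01  -0.012  0.457]
```

View pics/w35.png

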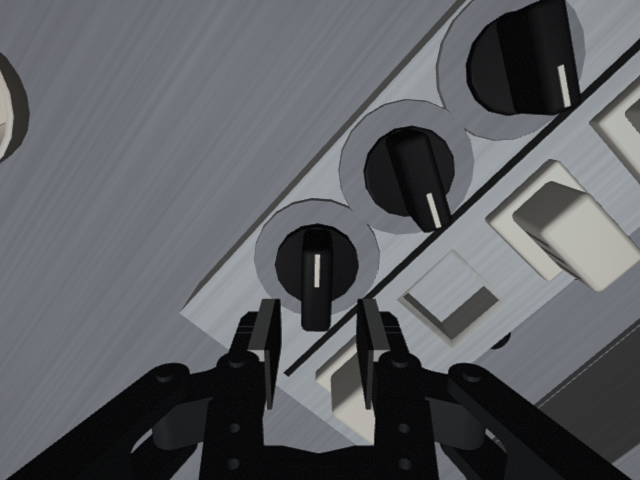

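>>> move_arm(series="0 0 0 -0.004 -0.01 0.1 -0.3;0 0 0 -0.004 -0.01 0.2 -0.3;0 0 0 -0.004 -0.01 0.3 -0.3;0 0 0 -0.004 -0.01 0.38 -0.3;0 0 0 -0.004 -0.01 0.42 -0.3;0 0 0 -0.004 -0.01 0.45 -0.3;0 0 0 -0.004 -0.01 0.45 -0.3;0 0 0 -0.004 -0.01 0.45 -0.3")

```text
time: 59.2
tool_pos: [0.5589, -0.0726, 0.0805]
tcp_rot: [2.955, 1.065, 0.001]
wrist_force: [-0.6, 0.5, 0.3]
width: 0.349
```

>>> move_arm(series="0 0 0 0 0 0 -0.6;0 0 0 0 0 0 -0.8;0 0 0 0 0 0 -1;0 0 0 0 0 0 -1;0 0 0 0 0 0 -1;0 0 0 0 0 0 -1;0 0 0 0 0 0 -1;0 0 0 0 0 0 -1")

```text
time: 60.0
tool_pos: [0.559, -0.0727, 0.0809]
tcp_rot: [2.955, 1.065, 0.001]
wrist_force: [-0.6, -0.7, 5.6]
width: 0.151
```

>>> move_arm(series="0 0 0.05 0 0 0 -1;0 0 0.11 0 0 0 -1;0 0 0.17 0 0 0 -1;0 0 0.23 0 0 0 -1;0 0 0.3 0 0 0 -1;0 0 0.37 0 0 0 -1;0 0 0.44 0 0 0 -1;0 0 0.5 0 0 0 -1")

```text
time: 60.8
tool_pos: [0.5597, -0.0726, 0.0809]
tcp_rot: [-3.09, 0.564, -0.004]
wrist_force: [0.8, 0.5, 3.1]
width: 0.152
```

>>> move_arm(series="0 0 0.06 0 0 0 -1;0 0 0.12 0 0 0 -1;0 0 0.18 0 0 0 -1;0 0 0.24 0 0 0 -1;0 0 0.31 0 0 0 -1;0 0 0.38 0 0 0 -1;0 0 0.44 0 0 0 -1;0 0 0.5 0 0 0 -1")

```text
time: 61.6
tool_pos: [0.5601, -0.0731, 0.0809]
tcp_rot: [-2.394, 2.032, -0.005]
wrist_force: [2.2, -1.2, 2.4]
width: 0.149
```

>>> move_arm(series="0 0 0.06 0 0 0 -1;0 0 0.12 0 0 0 -1;0 0 0.18 0 0 0 -1;0 0 0.23 0 0 0 -1;0 0 0.27 0 0 0 -1;0 0 0.29 0 0 0 -1;0 0 0.29 0 0 0 -1;0 0 0.29 0 0 0 -1")

```text
time: 62.4
tool_pos: [0.5601, -0.0735, 0.0809]
tcp_rot: [-1.685, 2.649, -0.005]
wrist_force: [2.9, -4.8, 3.2]
width: 0.152
```

```bash
python3 - <<'E'
from h import *
delta([.5592,-.073,.081],.69); s=bot.read_state(); print(s['wrist_force'],s['torque'],s['joint_torque'][5]);cam('wrist','w36.png')
E
```

```text
t 62.4 cur [ 0.5601 -0.0735  0.0809] yaw -2.009 q6 1.84 w 0.152
turn [-5.0000e-04 -2.3000e-03 -1.2886e+00] shift [-0.001  0.01  -0.001]
[ 2.85115553 -4.8214451   3.20666039] [-0.83695683 -0.38874744 -0.05122172] -0.04075235570780933
```

View pics/w36.png

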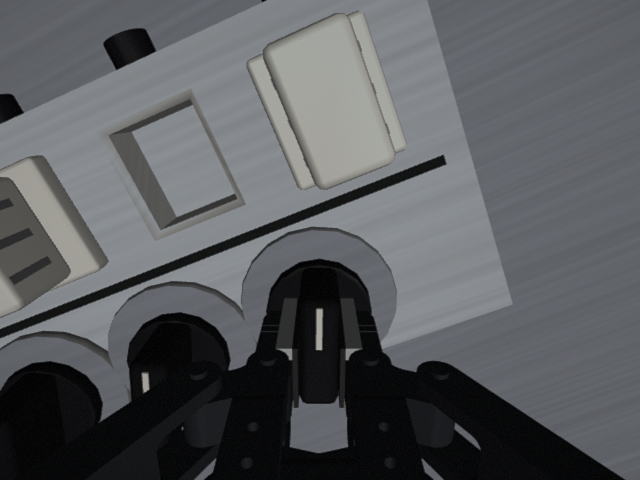

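>>> move_arm(series="0 0 0.015 0 0 0 -1;0 0 0.03 0 0 0 -1;0 0 0.045 0 0 0 -1;0 0 0.055 0 0 0 -1;0 0 0.06 0 0 0 -1;0 0 0.065 0 0 0 -1;0 0 0.065 0 0 0 -1;0 0 0.065 0 0 0 -1")

```text
time: 63.25
tool_pos: [0.5599, -0.0734, 0.081]
tcp_rot: [-1.507, 2.755, -0.006]
wrist_force: [3.3, -4.3, 3.2]
width: 0.154
```

```bash
python3 - <<'E'
from h import *
delta([.5592,-.073,.081],.69); s=bot.read_state(); print(s['wrist_force'],s['torque'],s['joint_torque'][5])
E
```

```text
t 63.25 cur [ 0.5599 -0.0734  0.081 ] yaw -2.14 q6 1.97 w 0.154
turn [ 2.0000e-04 -2.5000e-03 -1.3514e+00] shift [0.    0.008 0.   ]
[ 3.29762445 -4.25519756  3.22406309] [-0.75578528 -0.37097448  1.60396678] 1.5869945660233498
```

At the stop (1.6 N·m). Release, lift high and check everything.

>>> move_arm(series="0 0 -0.01 0 0 0 -1;0 0 -0.01 0 0 0 -0.8;0 0 -0.01 0 0 0 -0.5;0 0 -0.01 0 0 0 -0.3;0 0 -0.01 0 0 0 -0.3;0 0 -0.01 0 0 -0.3 -0.3;0 0 -0.01 0 0 -0.7 -0.3;0 0 -0.01 0 0 -1 -0.3")

```text
time: 64.05
tool_pos: [0.5584, -0.0722, 0.1816]
tcp_rot: [-1.529, 2.745, 0.001]
wrist_force: [1.2, -0.0, -0.0]
width: 0.347
```

>>> move_arm(series="0 0 0 0 0 -0.4 -0.3;0 0 0.04 -0.3 0 -0.6 -0.3;0 0 0.04 -0.5 0 -0.6 -0.3;0 0 0.04 -0.6 0 -0.6 -0.3;0 0 0.04 -0.6 0 -0.6 -0.3;0 0 0.04 -0.6 0 -0.6 -0.3;0 0 0.04 -0.6 0 -0.6 -0.3;0 0 0.04 -0.6 0 -0.6 -0.3")

```text
time: 64.85
tool_pos: [0.5895, -0.0222, 0.2395]
tcp_rot: [1.411, -2.805, -0.001]
wrist_force: [-0.1, -0.1, -0.4]
width: 0.348
```

```bash
python3 - <<'E'
from h import *
s=bot.read_state();print(s['tool_pos'],s['q'].round(2))
p,K,c2w,c=cam('wrist','w37.png');np.savez('w37.npz',K=K,c2w=c2w);cam('scene','s37.png');cam('top','t37.png')
im=cv2.imread('pics/s37.png'); cv2.imwrite('pics/s37c.png',cv2.resize(im[190:370,220:400],None,fx=3.3,fy=3.3,interpolation=cv2.INTER_CUBIC))
E
```

```text
[ 0.5894972  -0.02219756  0.23951611] [-0.08  0.11  1.81 -0.    1.22  2.13]
```

View pics/w37.png

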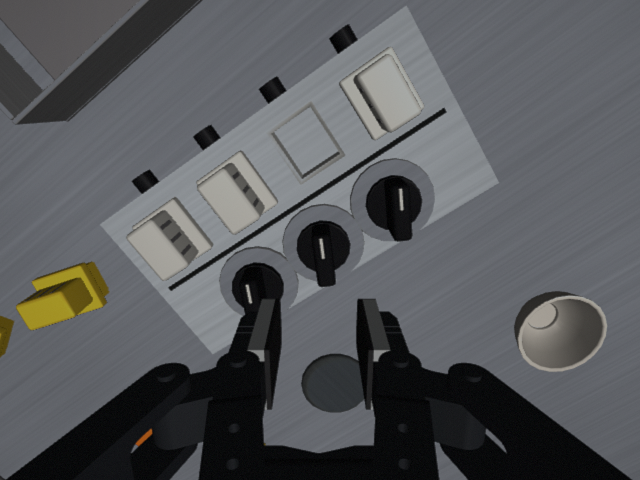

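View pics/s37c.png

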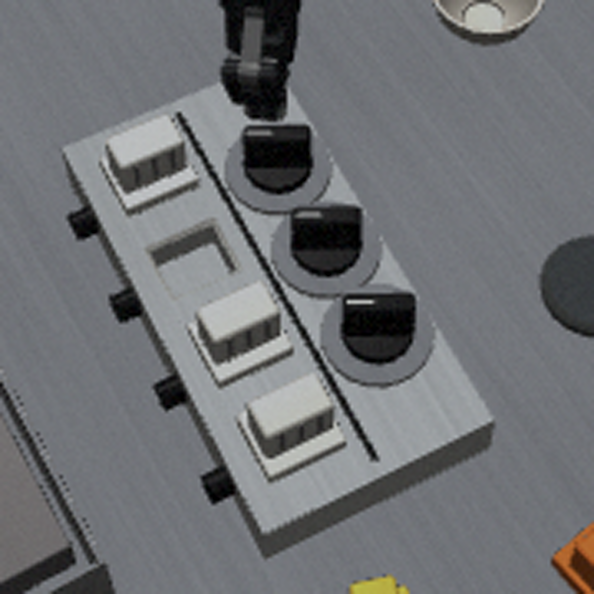

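View pics/t37.png

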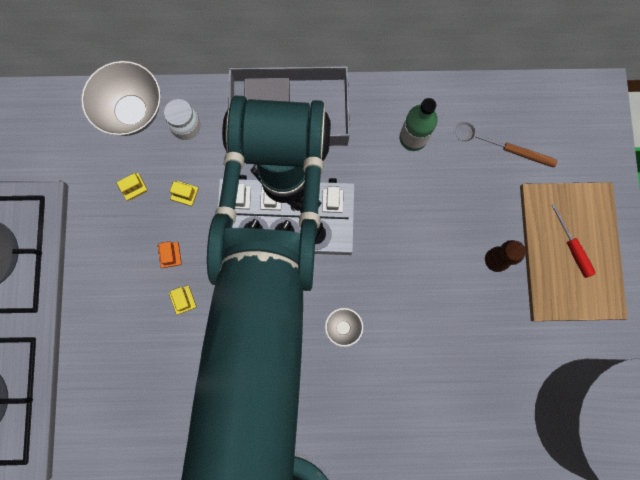

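View pics/s37.png

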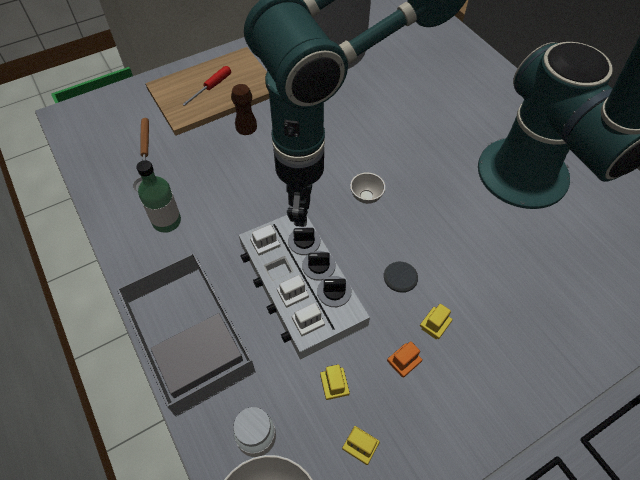

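```bash
python3 - <<'E'
from h import *
d=np.load('w37.npz');K,c2w=d['K'],d['c2w']
im=cv2.cvtColor(cv2.imread('pics/w37.png'),cv2.COLOR_BGR2GRAY)
for n,(x0,y0,x1,y1) in dict(R=(392,180,410,216),M=(312,232,332,264),L=(240,278,258,308)).items():
    m=im[y0:y1,x0:x1]>110; ys,xs=np.nonzero(m); P=np.array([ray(x+x0,y+y0,K,c2w,.084)[:2] for x,y in zip(xs,ys)])
    vx,vy=cv2.fitLine(P.astype(np.float32),cv2.DIST_L2,0,.01,.01)[:2].ravel()
    a=np.arctan2(vy,vx); a=(a+np.pi/2)%np.pi-np.pi/2; print(n,len(P),'joint',(-a-.054+np.pi).round(3))
s=bot.read_state(); print(s['time'],s['wrist_force'])
E
```

```text
R 56 joint 3.594
M 50 joint 3.603
L 48 joint 3.602
65.0 [-0.381726    0.05820556 -0.02213571]
```

```bash
python3 - <<'E'
from h import *
print(bot.finish_job())
E
```

```text
the job is handed in; nothing more can be done
None
```

The job is handed in at about 65 s of the 208 s allowed: all modules are in and the three knobs are tight. The hand-in itself gives no verdict.

- **Modules:** Three white modules were on the worktop and no fourth was found. They sit in sockets 4, 2 and 1, in the order placed; socket 3 stays empty. The last scene and wrist pictures show all three upright with their flanges flat on the box. I checked this by eye rather than measuring a final pose, but the tool height at each insertion (78 mm) matched fully home.
- **Bolt knobs:** I turned them clockwise in the order left, middle, right, each until the torque rose to about 1.4–1.6 N·m at the stop. Measured afterwards from the white marks, they read 3.60, 3.60 and 3.59 of 3.6 rad.
- **Kitchen things:** The pepper mill, burner cap, bowl and the yellow and orange look-alikes stayed where they were, compared by eye with the first pictures. The gripper was clear of everything at hand-in. No module was knocked aside and no grip slipped that I saw, and no check failed or disagreed.

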